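# Load and lock a multi-tube shaker

### The arm

A 6-joint arm with a two-finger parallel gripper is mounted at the origin on the work surface. World frame = base frame: x ahead of the robot, y to its left, z up, the work surface at z = 0. Lengths are in m, angles in rad, forces in N, time in s.
With the tool pointing down it reaches from about 0.35 to 0.975 m from the base axis. Payload 17.4 kg.
Tool frame: the origin (TCP) lies midway between the tips of the shut fingers; the grasp point (between the pads) lies 19 mm behind it (r.grip_depth is the z of the grasp point in the tool frame, in m); z points along the fingers, y is the line along which they close (so a half turn about z gives the same grasp; the last joint's range is limited). The gripper opens to 85 mm and grips with 20 to 120 N. Pads are 22 mm wide; open, the fingers measure 114 mm over their backs; the gripper's body (76 mm by 85 mm) begins 54 mm behind the grasp point. The pads swing forward as they close: fully open they stand 13 mm farther back than shut.
Start: joints at [1.275, 0.116, 1.442, -0, 1.584, -0.038], TCP at [0.172, 0.653, 0.209] pointing down, gripper open.
Joint ranges: [-2.83, 2.83], [-0.83, 2.19], [0.07, 2.5], [-1.14, 4.28], [0.01, 3], [-2.97, 2.97]. Speed limits (rad/s): [1.89, 1.89, 2.22, 3.14, 3.14, 3.14].

### API

Orientations are given as a unit quaternion [x, y, z, w].
In Python, from station import r gives the robot as it stands. The module is installed in compiled form; this text tells all that it offers.
- The arm moves only by the shell command python3 -m handwheel 'ROWS'. ROWS is JSON, a list of rows, each a list of 7 numbers: the opening, from 0 (shut) to 1 (fully open), then the shift along the tool's x, y, z in units of 25 cm (1.0 is 25 cm), then the turn, a rotation vector about the tool's x, y, z in units of 60 degrees (1.0 is 60 degrees). In form: [[grip, x, y, z, rx, ry, rz], ...]. A call has 1 to 20 rows; each row is the pose to reach, as a shift and turn from the pose commanded when the call began, along the tool's axes at that moment; what a row does not reach only later rows make up. A row lasts 1/8 s, in which the tool goes at most 62.5 mm and 10.7 degrees, less where a joint would pass 70% of its speed; a pose out of reach is approached as far as the arm can. A call with a number of a shift or a turn outside -1 to 1 is refused whole. A call with a gripper value outside its range is refused whole. The fingers move at their own pace and stop on an object; the grip force is fixed at half the most. Time passes only in rows, so rows that repeat a pose let the fingers close. It gives the time, the measured TCP pose, the force, the opening and the grip force at its end, in the units of the state.
- r.observe(): the state, without advancing time (a new reading comes with each control period).
- r.capture(name): name is "side" or "top" or "wrist"; returns the picture (480x640x3 uint8, red, green, blue); there is no depth.
- r.camera_params(name): a dict with "K" (3x3 intrinsics, pixels), "rvec" (rotation vector, rad) and "tvec" (3), from world to camera coordinates, as OpenCV has them. Camera axes: x right, y down, z forward; pixel columns grow to the right and rows downward; lengths in m; the calibration is good to about 2 mm. A picture is of the moment at which its call begins: read the wrist's pose just before it. camera_params takes no time and is no camera call; for the wrist camera it gives the pose at the moment of the call.
- r.finish_job(): hands the job in; it is judged then, once.
The state is a dict: "time": time; "qpos": joint angles; "qd": joint speeds; "tau": joint torques, N m; "position": TCP position; "eef_rot": TCP orientation; "wrist_force": force on the tool from outside, world axes, zero at the start; "ft_torque": the same for the moment, N m; "width": finger opening in m; "finger_force": force on a finger pad.
Only numpy, scipy, OpenCV 4.12 (cv2) and the standard library are available. Lean on these libraries where they do the work, as an engineer would, in place of code of your own. Each camera call takes 0.05 s, during which the arm holds its last target. There are 200 camera calls.

### The job

Get the shaker ready to run: swing its retaining bar clear and stand every large sample tube from the rack on the left cap-up in a pocket of its own, fully down. Then swing the bar home over the caps, with its hooked end round the stud, turn the wing knob backwards until it drops at its thread start, and screw it forward until it is fully tight on the bar. Leave the other things on the bench where they are.

Things in the scene. Friction and masses are not known exactly. Their poses are not given: they have to be found in the camera images.
- shaker: Multi-tube shaker, white fixed housing 220 x 390 x 70 mm. Origin on the bench under the middle pocket, z up, y along its length, x across. The retaining bar's pivot post stands at x = 0, y = -135 mm; the stud with the wing knob at x = 0, y = 175 mm, up to 275 mm tall with its knob raised. Dials and switch are only drawn.
- pockets (a point): Centre of the mouth of the middle pocket of the blue block on the shaker's deck, axes as the shaker's. Five pockets in one row at y = -88, -44, 0, 44, 88 mm from here; each 37 mm square, 60 mm deep, divided by 7 mm walls; long walls 6 mm. The mouths are 145 mm above the bench; a seated tube stands on the pocket floor at 85 mm and its cap ends at 200 mm.
- tube_rack: Loose blue wire rack, 126 x 180 mm, wires up to 66 mm high, 0.5 kg, with 2 x 3 openings 35 mm square at x = -35, 35 mm and y = -62, 0, 62 mm from its origin, the centre of its underside. The large tubes stand in it on a 4 mm floor.
- bar (a joint): Angle (rad) of the aluminium retaining bar, 26 mm wide, 206 to 216 mm above the bench. 0 = home (stop): along the row over all pockets, hooked end round the stud under the knob. It grows as the bar swings anticlockwise seen from above, to the shaker's -x side, up to 1.75 (stop). At the start it blocks pockets; from 1.4 all are free. It stays where left; 0.12 N m moves it.
- bar_handle (a point): Upright black handle on the bar, a 14 mm pin with a 20 mm ball on top, 165 mm from the bar's pivot axis. The point is on its axis, 236 mm above the bench; the handle rises from 216 to 258 mm.
- knob_grip (a point): Black wing knob on the stud: round hub 42 mm across and 10 mm tall, above it a wing (flat bar) 64 mm long, 12 mm thick, 34 mm tall. The point is on the turning axis, 33 mm above the hub's underside, 11 mm below the wing's top; the wing lies along this frame's x, so it is pinched along y. Fully tight, the point is 249.5 mm above the bench.
- knob (a joint): Turn of the wing knob, rad; at 0 the wing lies along the shaker's x; grows clockwise seen from above (tightening). It turns freely at about 0.05 N m and stays where left; a hard stop ends the tightening. The thread start cannot be seen and has no fixed reading here: the knob drops into it 1.3 to 3 rad back (anticlockwise) from where it lies at first.
- knob_lift (a joint): Height of the knob above tight, m. Right-hand thread, 8 mm a turn. It starts loose on the thread top at 0.0095 to 0.0118; turned back it rises 1.3 mm/rad to 0.0131, passes the thread start and drops by its weight to 0.0055 (0.007 if turned 1 rad past, which still catches; held in a grip it drops on release). Turned forward it then goes down to a stop at 0, on the bar, after 4.3 to 5.3 rad.
- tube1_mid (a point): Large red-capped sample tube: body 29 mm across with a flat foot, cap 34 mm across and 16 mm tall at the top, 115 mm tall in all, 40 to 75 g. The point is its centre, half-way up; z runs from foot to cap. It stands cap up in the loose rack left of the shaker. Two to four such tubes are present; absent ones read None.
- tube2_mid (a point): Another such tube; the point is its centre, half-way up.
- tube3_mid (a point): Another such tube; the point is its centre, half-way up.
- tube4_mid (a point): Another such tube; the point is its centre, half-way up.
- tube5_mid (a point): Another such tube; the point is its centre, half-way up.
- sanitiser: Clear pump bottle of hand sanitiser, not part of the job. Origin: centre of its underside.
- glove_box: Cardboard box of gloves, 120 x 230 x 70 mm, not part of the job. Origin: centre of its underside.
- wire_rack: Blue wire rack on the right, full of thin (18 mm) red-capped tubes, 120 x 240 x 105 mm, not part of the job. Origin: centre of its underside.
- marker: Marker pen lying on the bench, 135 mm, not part of the job. Origin: centre of its underside.
Mind the look-alikes: they are no part of the job. What is shaped like the part that bears tube3_mid but green is not meant. Leave any purple look-alike of the part that bears tube2_mid alone.

How it is judged:
On the way, in this order (a step that is already met when the one before it is completed fails the run):
1. the bar is home over the row with every tube standing in a pocket (x of tube1_mid in the frame of shaker between -0.012 and 0.012 m and y of tube1_mid in the frame of shaker between -0.1 and 0.1 m and z of tube1_mid in the frame of shaker between 0.138 and 0.147 m and angle between each of tube1_mid, tube2_mid, tube3_mid, tube4_mid, tube5_mid's own z axis and vertical below 0.2 rad and x of tube2_mid in the frame of shaker between -0.012 and 0.012 m and y of tube2_mid in the frame of shaker between -0.1 and 0.1 m and z of tube2_mid in the frame of shaker between 0.138 and 0.147 m and x of tube3_mid in the frame of shaker between -0.012 and 0.012 m and y of tube3_mid in the frame of shaker between -0.1 and 0.1 m and z of tube3_mid in the frame of shaker between 0.138 and 0.147 m and x of tube4_mid in the frame of shaker between -0.012 and 0.012 m and y of tube4_mid in the frame of shaker between -0.1 and 0.1 m and z of tube4_mid in the frame of shaker between 0.138 and 0.147 m and x of tube5_mid in the frame of shaker between -0.012 and 0.012 m and y of tube5_mid in the frame of shaker between -0.1 and 0.1 m and z of tube5_mid in the frame of shaker between 0.138 and 0.147 m and value of joint bar below 0.05 rad), for 0.2 s.
2. the knob, turned back, has risen to the crest of the thread start (12.0 mm or more above tight) (value of joint knob_lift above 0.012 m).
3. the knob has dropped past the thread start (less than 7.5 mm above tight) (value of joint knob_lift below 0.0075 m), for 0.2 s.
At the end, for the whole second after the job is handed in: Every tube that is present stands in a pocket of the block, cap up within 0.2 rad of vertical and fully down (centre less than 4.5 mm above its seated height of 142.5 mm); the bar is home within 0.05 rad; the knob is tight, less than 0.8 mm above its stop (all of step 1 and value of joint knob_lift below 0.0008 m); the robot touches nothing.
It fails at once if the sanitiser is pushed aside by more than 40 mm (distance of sanitiser from where it was at the start of the episode above 0.04 m).
It fails at once if the glove box is pushed aside by more than 40 mm (distance of glove_box from where it was at the start of the episode above 0.04 m).
It fails at once if the wire rack is pushed aside by more than 40 mm (distance of wire_rack from where it was at the start of the episode above 0.04 m).
It fails at once if the marker is pushed aside by more than 40 mm (distance of marker from where it was at the start of the episode above 0.04 m).
Of tube1, tube2, tube3, tube4, tube5 only 2 to 4 are there at a start; the rules pass over those that are not, and their reading is None.
At some moment in a run one of tube_rack may be knocked a few centimetres aside while the robot is not near it.
It also fails if it takes over 210 s, if anything falls off the work surface, if the arm or the gripper's body presses on something with over 40 N, if the wrist force passes 120 N, or if a joint passes its speed limit or range.

## Working session

There is one attempt and no reset: what is moved stays moved. The work goes in short steps, Python scripts to look and compute and a shell command to move; the robot and the scene stay as the last step left them, time stands still between calls to the robot, and variables do not carry over. Pictures are saved under pics/ and viewed, at most 17 in all, crops included, and the job is handed in when it is done.

```bash
mkdir -p pics; python3 - <<'E'
from station import r
import cv2
o=r.observe(); print(o['time'],o['position'],o['eef_rot'],o['width'],r.grip_depth)
for n in ('side','top'):
    cv2.imwrite(f'pics/{n}0.png',r.capture(n)[:,:,::-1]); p=r.camera_params(n); print(n,p)
E
```

```text
0.0 [0.17203861 0.65248754 0.20839001] [ 1.28547722e-01  9.91703169e-01 -5.44419654e-04 -1.08849017e-04] 0.08526138115223775 -0.0187
side {'K': array([[502.96534716,   0.        , 307.59318636],
       [  0.        , 502.96534716, 235.30800885],
       [  0.        ,   0.        ,   1.        ]]), 'rvec': array([ 0.14780103, -2.89382584,  1.16848758]), 'tvec': array([0.55131707, 0.22742661, 1.42716134])}
top {'K': array([[510.23424313,   0.        , 316.4799415 ],
       [  0.        , 510.23424313, 236.72191479],
       [  0.        ,   0.        ,   1.        ]]), 'rvec': array([ 2.19901284, -2.18823357,  0.06293792]), 'tvec': array([-0.07662702,  0.58076817,  1.62438208])}
```

View pics/top0.png

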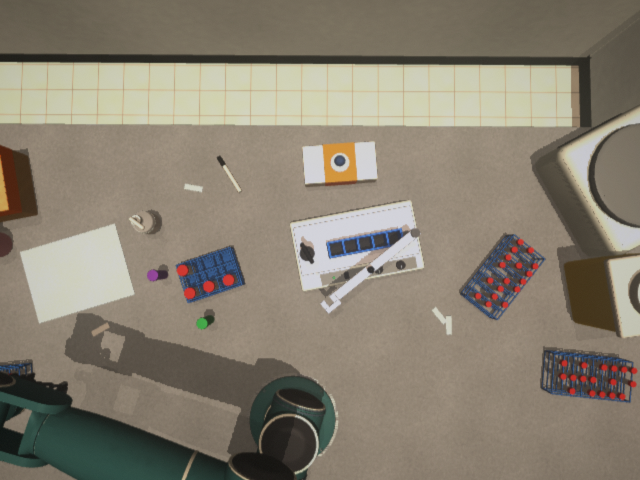

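View pics/side0.png

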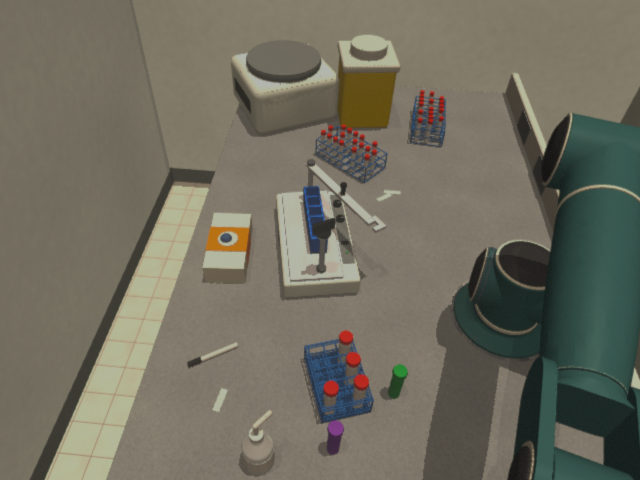

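```bash
python3 - <<'E'
import cv2,numpy as np
t=cv2.imread('pics/top0.png');s=cv2.imread('pics/side0.png')
a=cv2.resize(t[190:320,280:440],None,fx=5,fy=4.6,interpolation=cv2.INTER_CUBIC)
a=cv2.resize(t[195:315,280:440],None,fx=5,fy=5,interpolation=cv2.INTER_CUBIC)
cv2.imwrite('pics/ct.png',a)
b=cv2.resize(s[150:300,240:400],None,fx=4,fy=4,interpolation=cv2.INTER_CUBIC)
cv2.imwrite('pics/cs.png',b)
for n,im,(x0,y0,x1,y1) in (('top',t,(165,235,255,310)),('side',s,(290,325,410,420))):
    h=cv2.cvtColor(im,cv2.COLOR_BGR2HSV)
    m=(((h[...,0]<8)|(h[...,0]>172))&(h[...,1]>150)&(h[...,2]>90)).astype(np.uint8)
    k=np.zeros_like(m);k[y0:y1,x0:x1]=m[y0:y1,x0:x1]
    N,L,st,c=cv2.connectedComponentsWithStats(k)
    for i in range(1,N):
        if st[i,4]>20: print(n,c[i].round(1),st[i])
E
```

```text
top [182.4 269.9] [177 265  12  11 102]
top [228.1 279.5] [223 274  11  12  98]
top [208.5 286. ] [203 281  12  11 104]
top [189.6 292.8] [184 288  12  11 104]
side [345.7 337. ] [339 331  14  14 148]
side [352.9 358.9] [346 352  15  15 169]
side [361.  381.7] [354 374  15  16 182]
side [330.7 388.2] [324 381  15  16 186]
```

View pics/ct.png

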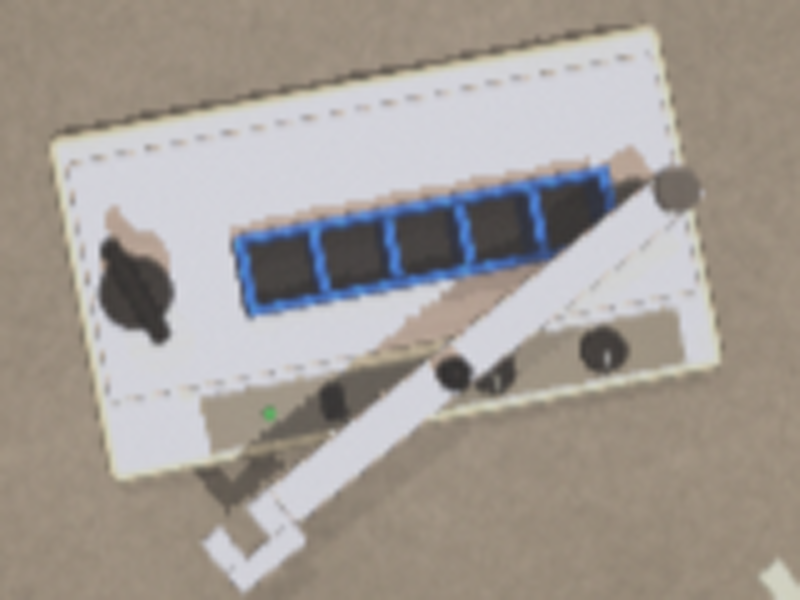

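View pics/cs.png

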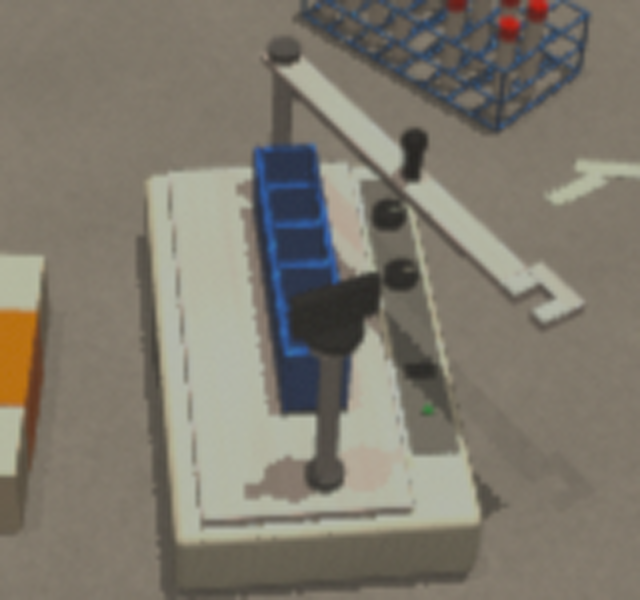

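```bash
cat > h.py <<'E'
import cv2,numpy as np
from scipy.spatial.transform import Rotation as R
from scipy.optimize import least_squares
def P(p):
    return np.array(p['K']),np.array(p['rvec'],float),np.array(p['tvec'],float)
def proj(p,X):
    K,rv,t=P(p); return cv2.projectPoints(np.atleast_2d(np.array(X,float)),rv,t,K,None)[0][:,0]
def onz(p,uv,z):
    K,rv,t=P(p); M=R.from_rotvec(rv).as_matrix(); c=-M.T@t
    d=M.T@np.linalg.solve(K,[uv[0],uv[1],1]); return c+d*(z-c[2])/d[2]
def fit(obs,x0):  # obs: list of (camparams,uv,fn(x)->world)
    f=lambda x: np.concatenate([(proj(p,fn(x))[0]-uv) for p,uv,fn in obs])
    s=least_squares(f,x0,loss='soft_l1'); return s.x,f(s.x).reshape(-1,2)
def S(x,l):  # shaker local->world
    c,s=np.cos(x[2]),np.sin(x[2]); return [x[0]+c*l[0]-s*l[1],x[1]+s*l[0]+c*l[1],l[2]]
E
python3 - <<'E'
from h import *
from station import r
T,D=r.camera_params('top'),r.camera_params('side')
tp=lambda a,b:np.array([a/5+280-.4,b/5+195-.4]); sp=lambda a,b:np.array([a/4+240-.4,b/4+150-.4])
L=lambda *l:(lambda x:S(x,l))
A=.0245;B=.1125
obs=[(T,tp(236,237),L(A,B,.145)),(T,tp(249,316),L(-A,B,.145)),(T,tp(607,168),L(A,-B,.145)),
(D,sp(253,148),L(A,-B,.145)),(D,sp(317,146),L(-A,-B,.145)),
(T,tp(676,188),L(0,-.135,.225)),(T,tp(137,292),L(0,.175,.237)),(D,sp(325,478),L(0,.175,.072))]
x,res=fit(obs,[.55,-.1,.17]);print('shaker',x.round(4));print(res.round(1).tolist())
h=onz(T,tp(455,370),.25);pv=np.array(S(x,(0,-.135,.25)))
print('handle',h,'r',np.linalg.norm((h-pv)[:2]))
d=h-pv;a=np.arctan2(d[1],d[0])-x[2]-np.pi/2;print('bar',a)
obs2=[(T,tp(455,370),0),(D,sp(415,138),0)]
X,rs=fit([(T,tp(455,370),lambda q:q),(D,sp(415,138),lambda q:q)],h);print('tri handle',X,rs.round(1).tolist())
w1,w2=onz(T,tp(110,250),.271),onz(T,tp(160,335),.271);d=w1-w2;print('wing dir',np.arctan2(d[1],d[0])-x[2],np.hypot(*d[:2]))
tt=[(182.4,269.9),(228.1,279.5),(208.5,286),(189.6,292.8)];ss=[(330.7,388.2),(345.7,337),(352.9,358.9),(361,381.7)]
C=[]
for a,b in zip(tt,ss):
    q,rs=fit([(T,np.array(a),lambda q:q),(D,np.array(b),lambda q:q)],[.4,.4,.11]);z=onz(T,a,.117);C.append(z[:2]);print('tube tri',q.round(4),np.abs(rs).max().round(2),'top@.117',z.round(4))
C=np.array(C)
# rack fit: local (35,62),( -35,-62),(-35,0),(-35,62)
l=np.array([[35,62],[-35,-62],[-35,0],[-35,62]])/1e3
s=least_squares(lambda x:np.concatenate([np.array(S(x,(*p,0)))[:2]-c for p,c in zip(l,C)]),[.4,.3,.2]);print('rack',s.x.round(4),np.abs(s.fun).max().round(4))
for n,uv,z in (('purple',(153,275),.08),('green',(203,323),.08)): print(n,onz(T,uv,z).round(3))
for p,n in((T,'t'),(D,'s')): print(n, proj(p,[S(x,(0,.175,.075))]).round(1))
E
```

```text
shaker [ 0.5563 -0.2185  0.1932]
[[-0.3, -0.1], [0.2, 0.4], [-0.0, -0.5], [0.1, -0.4], [-0.4, -0.7], [0.5, 0.5], [-0.2, 0.2], [-0.3, 1.8]]
handle [ 0.48103501 -0.22262846  0.25      ] r 0.1634238279509181
bar 0.4741944551666033
tri handle [ 0.47960455 -0.22245103  0.25148523] [[-0.0, 0.5], [-0.5, -0.0]]
wing dir 0.34430152284749815 0.05347958340711443
tube tri [0.4727 0.33   0.1127] 0.3 top@.117 [0.4736 0.3289 0.117 ]
tube tri [0.4445 0.1917 0.1136] 0.3 top@.117 [0.4455 0.1911 0.117 ]
tube tri [0.4249 0.2504 0.1136] 0.26 top@.117 [0.4258 0.2497 0.117 ]
tube tri [0.4043 0.3069 0.1131] 0.22 top@.117 [0.4052 0.306  0.117 ]
rack [0.459  0.2597 0.3221] 0.0015
purple [0.457 0.429 0.08 ]
green [0.311 0.272 0.08 ]
t [[307.7 254.5]]
s [[320.6 270.3]]
```

```bash
cat >> h.py <<'E'
SH=[.5563,-.2185,.1932]; RK=[.459,.2597,.3221]
def plan(tg,n=True):
    """tg: list of (tcp xyz, yaw); prints rows relative to the present pose"""
    from station import r
    o=r.observe(); p=np.array(o['position']); M=R.from_quat(o['eef_rot']).as_matrix()
    print('t',round(o['time'],2),'pos',p.round(4),'yaw',round(np.arctan2(M[1,1],M[0,1]),3),'w',round(o['width'],4),'F',np.round(o['wrist_force'],1),'Tq',np.round(o['ft_torque'],2),'ff',np.round(o['finger_force'],1),'q6',round(o['qpos'][5],2))
    for q,yaw in tg:
        y=np.array([np.cos(yaw),np.sin(yaw),0]); z=np.array([0,0,-1.]); Rt=np.stack([np.cross(y,z),y,z],1)
        d=M.T@(np.array(q)-p)/.25; w=R.from_matrix(M.T@Rt).as_rotvec()/np.radians(60)
        print([round(float(v),3) for v in (*d,*w)],'rows>=',int(np.ceil(max(np.linalg.norm(d)*4,np.linalg.norm(w)*60/10.7))))
def bar(th,z=.222,r=.165):
    a=SH[2]+np.pi/2+th; v=S(SH,(0,-.135,z)); return (v[0]+r*np.cos(a),v[1]+r*np.sin(a),z)
E
python3 - <<'E'
from h import *
y=.667
plan([((.172,.653,.40),1.312),((.25,.48,.40),1.1),((.38,.28,.40),.667),((.45,.05,.40),.667)])
E
```

```text
t 0.1 pos [0.172  0.6525 0.2084] yaw 1.313 w 0.0856 F [-0.7 -0.5 -0.1] Tq [-0.05  0.02  0.03] ff 0.0 q6 -0.04
[0.001, 0.001, -0.766, -0.001, -0.0, 0.001] rows>= 4
[-0.477, -0.589, -0.766, -0.001, 0.0, 0.203] rows>= 5
[-1.184, -1.23, -0.765, -0.001, 0.0, 0.617] rows>= 8
[-1.69, -2.048, -0.764, -0.001, 0.0, 0.617] rows>= 12
```

```bash
python3 -m handwheel '[[1,0,0,-0.5,0,0,0],[1,-0.2,-0.25,-0.766,0,0,0.2],[1,-0.45,-0.5,-0.766,0,0,0.4],[1,-0.7,-0.75,-0.766,0,0,0.617],[1,-0.9,-0.95,-0.766,0,0,0.617],[1,-0.9,-0.95,-0.766,0,0,0.617],[1,-0.9,-0.95,-0.766,0,0,0.617],[1,-0.9,-0.95,-0.766,0,0,0.617],[1,-0.9,-0.95,-0.766,0,0,0.617]]'
python3 - <<'E'
from h import *
plan([((.45,.05,.40),.667),((.48,-.15,.36),.667),(bar(.474,.34),.667),(bar(.474),.667)])
E
```

```text
time: 1.23
position: [0.3291, 0.3658, 0.4003]
eef_rot: [0.437, 0.899, -0.0, -0.0]
wrist_force: [0.4, -0.0, -0.1]
width: 0.0854
finger_force: 0.0
t 1.23 pos [0.3291 0.3658 0.4003] yaw 0.666 w 0.0854 F [ 0.4 -0.  -0.1] Tq [-0.02  0.    0.01] ff 0.0 q6 0.12
[-1.292, -0.401, 0.001, -0.0, -0.0, -0.001] rows>= 6
[-1.995, -0.801, 0.161, -0.0, -0.0, -0.001] rows>= 9
[-2.22, -0.977, 0.241, -0.0, -0.0, -0.001] rows>= 10
[-2.22, -0.976, 0.713, -0.0, -0.0, -0.001] rows>= 11
```

```bash
python3 -m handwheel '[[1,-0.25,-0.1,0,0,0,0],[1,-0.5,-0.2,0,0,0,0],[1,-0.75,-0.3,0,0,0,0],[1,-1,-0.4,0,0,0,0],[1,-1,-0.4,0,0,0,0],[1,-1,-0.4,0,0,0,0]]' >/dev/null
python3 -m handwheel '[[0.4,-0.25,-0.1,0,0,0,0],[0.4,-0.5,-0.2,0,0,0,0],[0.4,-0.75,-0.3,0,0,0,0],[0.4,-1,-0.4,0,0,0,0],[0.4,-1,-0.4,0,0,0,0],[0.4,-1,-0.4,0,0,0,0],[0.4,-1,-0.4,0,0,0,0]]'
python3 - <<'E'
from h import *
plan([(bar(.474,.34),.667),(bar(.474),.667)])
from station import r
b=r.camera_params('wrist');im=r.capture('wrist');cv2.imwrite('pics/w1.png',im[:,:,::-1])
h=[bar(.474,.258),bar(.474,.236)];print(proj(b,h).round(0), proj(b,[S(SH,(0,-.135,.216))]).round(0))
E
```

```text
time: 2.85
position: [0.4814, -0.1491, 0.4008]
eef_rot: [0.436, 0.9, 0.0, 0.0]
wrist_force: [-0.7, 0.5, 0.9]
width: 0.0342
finger_force: 0.0
t 2.85 pos [ 0.4814 -0.1491  0.4008] yaw 0.669 w 0.0342 F [-0.7  0.5  0.9] Tq [ 0.01 -0.    0.04] ff 0.0 q6 -1.02
[-0.223, -0.183, 0.243, 0.0, -0.0, 0.002] rows>= 2
[-0.224, -0.184, 0.715, 0.0, -0.0, 0.002] rows>= 4
[[274. 273.]
 [276. 265.]] [[283. 382.]]
```

View pics/w1.png

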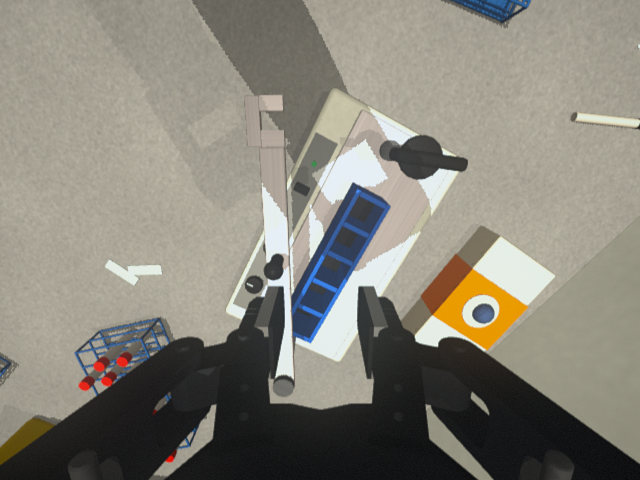

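```bash
python3 -m handwheel '[[0.4,-0.223,-0.183,0.1,0,0,0],[0.4,-0.223,-0.183,0.3,0,0,0],[0.4,-0.223,-0.183,0.5,0,0,0],[0.4,-0.223,-0.183,0.715,0,0,0],[0.4,-0.223,-0.183,0.715,0,0,0],[0.4,-0.223,-0.183,0.715,0,0,0]]'
python3 - <<'E'
from h import *
plan([(bar(t),.193+t) for t in (.6,.75,.9,1.05,1.2,1.35,1.5,1.58)])
E
```

```text
time: 3.65
position: [0.4805, -0.2226, 0.2247]
eef_rot: [0.436, 0.9, -0.0, 0.001]
wrist_force: [0.3, 0.3, 0.1]
width: 0.0344
finger_force: 0.0
t 3.65 pos [ 0.4805 -0.2226  0.2247] yaw 0.668 w 0.0344 F [0.3 0.3 0.1] Tq [-0.01  0.04  0.  ] ff 0.0 q6 -1.15
[-0.0, -0.081, 0.011, 0.001, 0.002, -0.119] rows>= 1
[-0.02, -0.178, 0.011, 0.001, 0.003, -0.263] rows>= 2
[-0.054, -0.271, 0.01, 0.001, 0.003, -0.406] rows>= 3
[-0.101, -0.358, 0.011, 0.0, 0.003, -0.549] rows>= 4
[-0.161, -0.437, 0.011, 0.0, 0.003, -0.692] rows>= 4
[-0.232, -0.505, 0.011, -0.0, 0.003, -0.836] rows>= 5
[-0.313, -0.563, 0.011, -0.0, 0.003, -0.979] rows>= 6
[-0.359, -0.588, 0.011, -0.0, 0.003, -1.055] rows>= 6
```

```bash
python3 -m handwheel '[[0.4,0,-0.081,0,0,0,-0.119],[0.4,-0.02,-0.178,0,0,0,-0.263],[0.4,-0.054,-0.271,0,0,0,-0.406],[0.4,-0.1,-0.358,0,0,0,-0.549],[0.4,-0.16,-0.437,0,0,0,-0.692],[0.4,-0.232,-0.505,0,0,0,-0.836],[0.4,-0.313,-0.563,0,0,0,-0.979],[0.4,-0.37,-0.594,0,0,0,-0.979],[0.4,-0.4,-0.605,0,0,0,-0.979],[0.4,-0.4,-0.605,0,0,0,-0.979],[0.4,-0.4,-0.605,-0.1,0,0,-0.979],[0.4,-0.4,-0.605,-0.3,0,0,-0.979],[0.4,-0.4,-0.605,-0.5,0,0,-0.979],[0.4,-0.4,-0.605,-0.7,0,0,-0.979],[0.4,-0.4,-0.605,-0.7,0,0,-0.979]]'
python3 - <<'E'
from h import *
from station import r
im=r.capture('top');cv2.imwrite('pics/t2.png',im[:,:,::-1])
p=S(RK,(.035,.062,0))[:2]
plan([((.45,0,.4),.9),((*p,.36),.322),((*p,.25),.322)])
T=r.camera_params('top');print(proj(T,[bar(1.55,.25),bar(1.65,.25)]))
h=cv2.cvtColor(im,cv2.COLOR_RGB2HSV);m=(((h[...,0]<8)|(h[...,0]>172))&(h[...,1]>150)&(h[...,2]>90)).astype(np.uint8);m[:,265:]=0;m[:235]=0;m[310:]=0
N,L,st,c=cv2.connectedComponentsWithStats(m);print([c[i].round(1).tolist() for i in range(1,N) if st[i,4]>30])
cv2.imwrite('pics/t2c.png',cv2.resize(im[180:330,260:460,::-1],None,fx=3,fy=3))
E
```

```text
time: 5.52
position: [0.4232, -0.3947, 0.4016]
eef_rot: [-0.06, 0.998, -0.002, 0.002]
wrist_force: [-0.5, 0.8, -0.1]
width: 0.0339
finger_force: 0.0
t 5.58 pos [ 0.4231 -0.3946  0.3989] yaw 1.691 w 0.034 F [-0.2 -0.  -0.6] Tq [-0.02  0.01  0.06] ff 0.0 q6 -2.49
[-0.297, 1.554, -0.008, -0.001, 0.003, 0.756] rows>= 7
[-0.545, 2.852, 0.15, -0.001, 0.003, 1.308] rows>= 12
[-0.544, 2.853, 0.59, -0.001, 0.003, 1.308] rows>= 12
[[427.76503536 291.3077574 ]
 [433.62099464 290.0033304 ]]
[[182.4, 269.9], [228.1, 279.5], [208.5, 286.0], [189.6, 292.9]]
```

View pics/t2c.png

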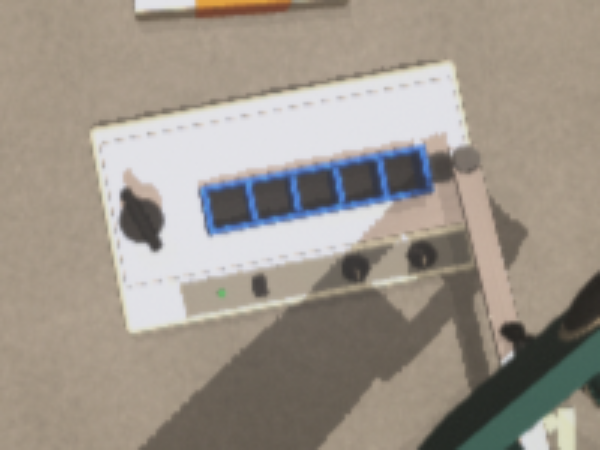

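```bash
python3 -m handwheel '[[0.6,-0.05,0.25,0,0,0,0.1],[0.6,-0.1,0.5,0,0,0,0.25],[0.6,-0.15,0.75,0,0,0,0.4],[0.6,-0.19,1,0,0,0,0.55],[0.6,-0.19,1,0,0,0,0.7],[0.6,-0.19,1,0,0,0,0.85],[0.6,-0.19,1,0,0,0,1],[0.6,-0.19,1,0,0,0,1]]' >/dev/null
python3 - <<'E'
from h import *
plan([((.473,.329,.34),.322),((.473,.329,.20),.322),((.473,.329,.088),.322)])
E
```

```text
t 6.58 pos [ 0.4395 -0.1408  0.3959] yaw 0.645 w 0.0515 F [ 0.6 -0.3  0.6] Tq [0.02 0.02 0.03] ff 0.0 q6 -1.01
[1.42, 1.238, 0.224, -0.001, -0.001, 0.309] rows>= 8
[1.42, 1.238, 0.784, -0.001, -0.001, 0.309] rows>= 9
[1.419, 1.238, 1.232, -0.001, -0.001, 0.309] rows>= 10
```

```bash
python3 -m handwheel '[[0.6,0.18,0.16,0,0,0,0.15],[0.6,0.36,0.32,0,0,0,0.309],[0.6,0.54,0.48,0,0,0,0.309],[0.6,0.72,0.63,0,0,0,0.309],[0.6,0.9,0.79,0,0,0,0.309],[0.6,1,0.87,0,0,0,0.309],[0.6,1,0.87,0,0,0,0.309]]' >/dev/null
python3 - <<'E'
from h import *
plan([((.473,.329,.34),.322),((.473,.329,.20),.322),((.473,.329,.088),.322)])
E
```

```text
t 7.45 pos [0.4628 0.1912 0.3958] yaw 0.328 w 0.0513 F [-0.4 -0.8 -0.1] Tq [-0.02 -0.02 -0.03] ff 0.0 q6 0.01
[0.508, 0.216, 0.223, -0.002, -0.0, 0.006] rows>= 3
[0.508, 0.217, 0.783, -0.002, -0.0, 0.006] rows>= 4
[0.508, 0.218, 1.231, -0.002, -0.0, 0.006] rows>= 6
```

```bash
python3 -m handwheel '[[0.6,0.25,0.1,0,0,0,0],[0.6,0.508,0.217,0.1,0,0,0],[0.6,0.508,0.217,0.35,0,0,0],[0.6,0.508,0.217,0.6,0,0,0],[0.6,0.508,0.217,0.8,0,0,0],[0.6,0.508,0.217,0.95,0,0,0],[0.6,0.508,0.217,0.95,0,0,0]]' >/dev/null
python3 - <<'E'
from h import *
from station import r
plan([((.473,.329,.088),.322)])
b=r.camera_params('wrist');im=r.capture('wrist');cv2.imwrite('pics/w2.png',im[:,:,::-1])
E
```

```text
t 8.32 pos [0.4736 0.3254 0.1566] yaw 0.323 w 0.0511 F [-0.8 -0.   0.5] Tq [ 0.02 -0.01 -0.04] ff 0.0 q6 0.24
[0.015, 0.003, 0.274, -0.005, 0.001, 0.001] rows>= 2
```

View pics/w2.png

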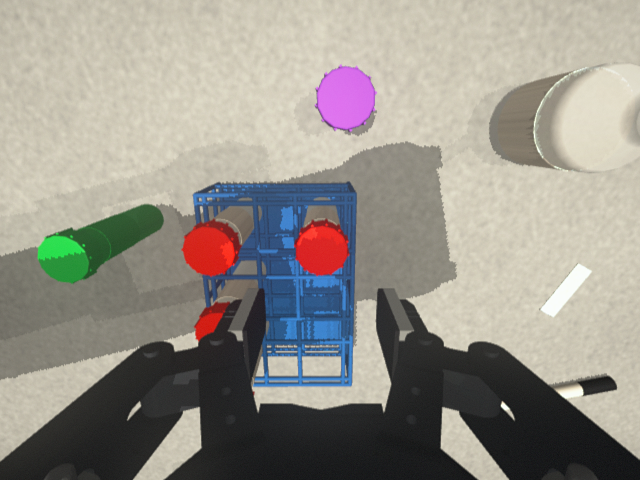

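```bash
python3 -m handwheel '[[0.6,0.01,0.003,0.15,0,0,0],[0.6,0.01,0.003,0.274,0,0,0],[0.6,0.01,0.003,0.274,0,0,0],[0,0.01,0.003,0.274,0,0,0],[0,0.01,0.003,0.274,0,0,0],[0,0.01,0.003,0.274,0,0,0],[0,0.01,0.003,0.274,0,0,0]]'
python3 -m handwheel '[[0,0,0,-0.1,0,0,0],[0,0,0,-0.3,0,0,0],[0,0,0,-0.5,0,0,0],[0,0,0,-0.75,0,0,0],[0,0,0,-1,0,0,0],[0,0,0,-1,0,0,0],[0,0,0,-1,0,0,0]]'
python3 - <<'E'
from h import *
q=S(SH,(0,.088,.31))
plan([((.42,.1,.338),.3),((.42,-.1,.338),.193),(q,.193)])
E
```

```text
time: 9.25
position: [0.4757, 0.3302, 0.0942]
eef_rot: [0.585, 0.811, 0.002, 0.001]
wrist_force: [-0.5, -0.2, 7.1]
width: 0.0293
finger_force: 58.7
time: 10.12
position: [0.4744, 0.3295, 0.3418]
eef_rot: [0.585, 0.811, 0.001, 0.0]
wrist_force: [-0.1, -1.2, -1.4]
width: 0.029
finger_force: 59.4
t 10.12 pos [0.4744 0.3295 0.3418] yaw 0.321 w 0.029 F [-0.1 -1.2 -1.4] Tq [ 0.02  0.01 -0.01] ff 59.4 q6 0.24
[-0.802, -0.497, 0.014, 0.001, -0.0, 0.021] rows>= 4
[-1.561, -0.749, 0.014, 0.001, -0.0, 0.123] rows>= 7
[-1.834, -0.337, 0.126, 0.001, -0.0, 0.123] rows>= 8
```

```bash
python3 -m handwheel '[[0,-0.2,-0.12,0,0,0,0],[0,-0.4,-0.24,0,0,0,0.03],[0,-0.6,-0.36,0,0,0,0.06],[0,-0.8,-0.45,0,0,0,0.09],[0,-1,-0.52,0,0,0,0.123],[0,-1,-0.52,0,0,0,0.123],[0,-1,-0.52,0,0,0,0.123]]'>/dev/null
python3 - <<'E'
from h import *
from station import r
q=S(SH,(0,.088,.31))
plan([((.42,-.1,.338),.193),(q,.193),(q[:2]+[.25],.193)])
im=r.capture('side');o=r.observe();u=proj(r.camera_params('side'),[o['position'],np.array(o['position'])-[0,0,.09]]);print(u)
c=u.mean(0).astype(int);a=im[max(0,c[1]-90):c[1]+90,c[0]-90:c[0]+90,::-1];print(c);cv2.imwrite('pics/s3.png',cv2.resize(a,None,fx=3,fy=3))
E
```

```text
t 11.0 pos [0.4299 0.0514 0.3402] yaw 0.192 w 0.0285 F [ 0.5  0.4 -0.6] Tq [-0.01  0.02  0.02] ff 59.5 q6 -0.13
[-0.587, -0.155, 0.009, -0.001, -0.0, -0.001] rows>= 3
[-0.804, 0.29, 0.12, -0.001, -0.0, -0.001] rows>= 4
[-0.804, 0.29, 0.36, -0.001, -0.0, -0.001] rows>= 4
[[361.41078908 232.56755245]
 [357.87023438 258.17237903]]
[359 245]
```

View pics/s3.png

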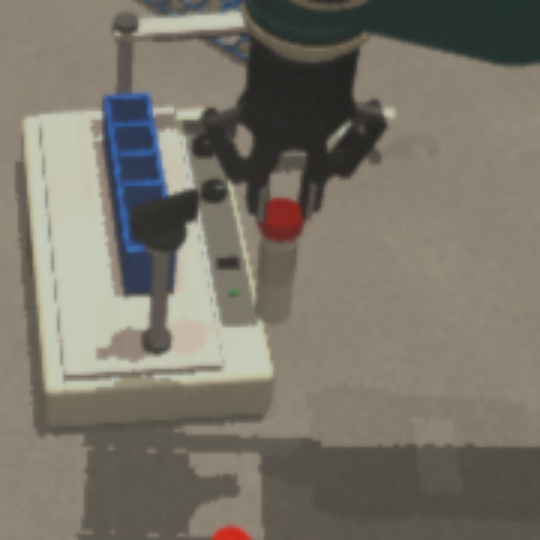

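```bash
python3 -m handwheel '[[0,-0.25,0,0,0,0,0],[0,-0.5,0.1,0,0,0,0],[0,-0.7,0.2,0,0,0,0],[0,-0.804,0.29,0,0,0,0],[0,-0.804,0.29,0.12,0,0,0],[0,-0.804,0.29,0.25,0,0,0],[0,-0.804,0.29,0.33,0,0,0],[0,-0.804,0.29,0.33,0,0,0],[0,-0.804,0.29,0.33,0,0,0]]' >/dev/null
python3 - <<'E'
from h import *
q=S(SH,(0,.088,.178))
plan([(q,.193)])
E
```

```text
t 12.18 pos [ 0.5401 -0.1318  0.2597] yaw 0.193 w 0.0289 F [ 0.2 -0.8 -0.5] Tq [ 0.03 -0.03  0.  ] ff 59.6 q6 -0.48
[-0.0, -0.003, 0.327, 0.001, 0.001, 0.0] rows>= 2
```

```bash
python3 -m handwheel '[[0,0,-0.003,0.04,0,0,0],[0,0,-0.003,0.08,0,0,0],[0,0,-0.003,0.12,0,0,0],[0,0,-0.003,0.12,0,0,0]]'; python3 - <<'E'
from h import *
q=S(SH,(0,.088,.178))
plan([(q,.193)])
E
```

```text
time: 12.68
position: [0.5387, -0.1322, 0.2272]
eef_rot: [0.636, 0.772, -0.0, -0.001]
wrist_force: [0.8, -0.6, -1.1]
width: 0.0292
finger_force: 59.6
t 12.68 pos [ 0.5387 -0.1322  0.2272] yaw 0.192 w 0.0292 F [ 0.8 -0.6 -1.1] Tq [0.01 0.04 0.01] ff 59.6 q6 -0.48
[-0.0, 0.003, 0.197, -0.001, -0.001, -0.001] rows>= 1
```

```bash
python3 -m handwheel '[[0,0,0,0.05,0,0,0],[0,0,0,0.1,0,0,0],[0,0,0,0.15,0,0,0],[0,0,0,0.17,0,0,0],[0,0,0,0.17,0,0,0]]';python3 -m handwheel '[[0,0,0,0.012,0,0,0],[0,0,0,0.024,0,0,0],[0,0,0,0.024,0,0,0]]'
```

```text
time: 13.3
position: [0.5389, -0.1323, 0.1855]
eef_rot: [0.636, 0.772, -0.0, -0.0]
wrist_force: [-0.3, 0.3, -0.2]
width: 0.0289
finger_force: 59.6
time: 13.68
position: [0.5389, -0.1322, 0.1797]
eef_rot: [0.636, 0.772, -0.0, -0.0]
wrist_force: [0.3, -0.1, -0.1]
width: 0.0286
finger_force: 59.6
```

```bash
python3 -m handwheel '[[0,0,0,0.015,0,0,0],[0,0,0,0.015,0,0,0],[0.6,0,0,0.015,0,0,0],[0.6,0,0,0.015,0,0,0],[0.6,0,0,0.015,0,0,0],[0.6,0,0,-0.1,0,0,0],[0.6,0,0,-0.3,0,0,0],[0.6,0,0,-0.5,0,0,0],[0.6,0,0,-0.65,0,0,0],[0.6,0,0,-0.65,0,0,0]]'
python3 - <<'E'
from h import *
from station import r
T=r.camera_params('top');im=r.capture('top')
h=cv2.cvtColor(im,cv2.COLOR_RGB2HSV);m=(((h[...,0]<8)|(h[...,0]>172))&(h[...,1]>150)&(h[...,2]>90)).astype(np.uint8);m[:,265:]=0;m[:235]=0;m[310:]=0
N,L,st,c=cv2.connectedComponentsWithStats(m);print([(c[i].round(1).tolist(),onz(T,c[i],.117)[:2].round(4)) for i in range(1,N) if st[i,4]>30])
plan([((.48,0,.34),.25),((.445,.191,.25),.322)])
cv2.imwrite('pics/w4.png',r.capture('wrist')[:,:,::-1])
E
```

```text
time: 14.92
position: [0.5395, -0.1324, 0.3456]
eef_rot: [0.636, 0.772, 0.001, 0.002]
wrist_force: [-0.1, 0.1, -1.9]
width: 0.0511
finger_force: 0.0
[([228.2, 279.4], array([0.4457, 0.1909])), ([208.5, 286.1], array([0.4256, 0.2496])), ([189.6, 292.9], array([0.4049, 0.3061]))]
t 14.97 pos [ 0.5392 -0.1324  0.3434] yaw 0.192 w 0.0515 F [ 0.1  0.4 -0.2] Tq [-0.01 -0.02  0.  ] ff 0.0 q6 -0.48
[0.565, -0.131, 0.013, 0.002, 0.001, -0.055] rows>= 3
[1.342, -0.123, 0.372, 0.002, 0.001, -0.124] rows>= 6
```

View pics/w4.png

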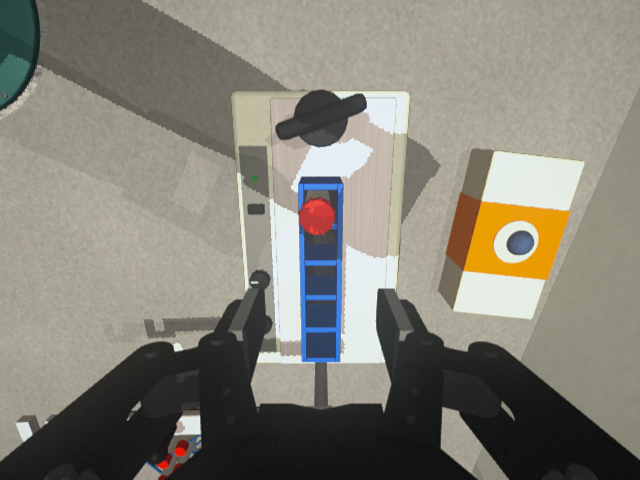

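```bash
python3 - <<'E'
from h import *
from station import r
b=r.camera_params('wrist')
for l in [(.0245,.1125,.145),(-.0245,.1125,.145),(.0245,-.1125,.145),(-.0245,-.1125,.145),(0,.175,.237),(0,.088,.2)]: print(l,proj(b,[S(SH,l)]).round(1))
E
python3 -m handwheel '[[0.6,0.2,-0.05,0,0,0,0],[0.6,0.45,-0.1,0,0,0,0],[0.6,0.65,-0.1,0,0,0,0],[0.6,0.85,-0.12,0,0,0,-0.124],[0.6,1,-0.123,0.1,0,0,-0.124],[0.6,1,-0.123,0.2,0,0,-0.124],[0.6,1,-0.123,0.2,0,0,-0.124]]'>/dev/null
python3 - <<'E'
from h import *
plan([((.4457,.191,.2),.322),((.4457,.191,.088),.322)])
E
```

```text
(0.0245, 0.1125, 0.145) [[343.2 184. ]]
(-0.0245, 0.1125, 0.145) [[297.4 184. ]]
(0.0245, -0.1125, 0.145) [[340.  362.1]]
(-0.0245, -0.1125, 0.145) [[301.3 362.1]]
(0, 0.175, 0.237) [[320.2 118.1]]
(0, 0.088, 0.2) [[320.4 218.5]]
t 15.9 pos [0.4601 0.1074 0.2897] yaw 0.323 w 0.0514 F [-0.4  0.1  0.9] Tq [ 0.03 -0.07  0.03] ff 0.0 q6 -0.15
[0.335, 0.053, 0.359, -0.004, -0.001, 0.001] rows>= 2
[0.335, 0.055, 0.807, -0.004, -0.001, 0.001] rows>= 4
```

```bash
python3 -m handwheel '[[0.6,0.2,0.03,0,0,0,0],[0.6,0.335,0.054,0.15,0,0,0],[0.6,0.335,0.054,0.4,0,0,0],[0.6,0.335,0.054,0.6,0,0,0],[0.6,0.335,0.054,0.807,0,0,0],[0.6,0.335,0.054,0.807,0,0,0],[0.6,0.335,0.054,0.807,0,0,0],[0,0.335,0.054,0.807,0,0,0],[0,0.335,0.054,0.807,0,0,0],[0,0.335,0.054,0.807,0,0,0],[0,0.335,0.054,0.807,0,0,0]]'
python3 -m handwheel '[[0,0,0,-0.1,0,0,0],[0,0,0,-0.3,0,0,0],[0,0,0,-0.5,0,0,0],[0,0,0,-0.75,0,0,0],[0,0,0,-1,0,0,0],[0,0,0,-1,0,0,0],[0,0,0,-1,0,0,0]]'
python3 - <<'E'
from h import *
q=S(SH,(0.001,.044,.30))
plan([((.425,.0,.338),.193),(q,.193),(q[:2]+[.26],.193)])
E
```

```text
time: 17.27
position: [0.4485, 0.1914, 0.0936]
eef_rot: [0.584, 0.811, 0.002, 0.001]
wrist_force: [-0.8, -0.5, 11.8]
width: 0.0297
finger_force: 58.5
time: 18.15
position: [0.4472, 0.1909, 0.341]
eef_rot: [0.584, 0.811, 0.0, 0.0]
wrist_force: [0.3, -0.4, -0.9]
width: 0.029
finger_force: 59.4
t 18.15 pos [0.4472 0.1909 0.341 ] yaw 0.322 w 0.029 F [ 0.3 -0.4 -0.9] Tq [-0.02 -0.04 -0.  ] ff 59.4 q6 0.03
[-0.696, -0.326, 0.012, 0.001, -0.0, 0.124] rows>= 4
[-1.518, -0.078, 0.164, 0.001, -0.0, 0.124] rows>= 7
[-1.518, -0.078, 0.324, 0.001, -0.0, 0.124] rows>= 7
```

```bash
python3 -m handwheel '[[0,-0.2,-0.09,0,0,0,0.03],[0,-0.4,-0.18,0,0,0,0.06],[0,-0.6,-0.28,0,0,0,0.09],[0,-0.8,-0.35,0,0,0,0.124],[0,-1,-0.4,0,0,0,0.124],[0,-1,-0.4,0,0,0,0.124]]'>/dev/null
python3 - <<'E'
from h import *
q=S(SH,(0.001,.044,.30))
plan([(q,.193),(q[:2]+[.26],.193)])
E
```

```text
t 18.9 pos [ 0.4311 -0.0805  0.3391] yaw 0.188 w 0.0291 F [ 0.4  0.8 -0.7] Tq [ 0.04 -0.05  0.  ] ff 59.4 q6 -0.43
[-0.46, 0.392, 0.155, -0.002, -0.001, -0.005] rows>= 3
[-0.46, 0.393, 0.315, -0.002, -0.001, -0.005] rows>= 3
```

```bash
python3 -m handwheel '[[0,-0.25,0,0,0,0,0],[0,-0.46,0.05,0,0,0,0],[0,-0.46,0.25,0,0,0,0],[0,-0.46,0.393,0.05,0,0,0],[0,-0.46,0.393,0.2,0,0,0],[0,-0.46,0.393,0.3,0,0,0],[0,-0.46,0.393,0.315,0,0,0],[0,-0.46,0.393,0.315,0,0,0]]'>/dev/null
python3 - <<'E'
from h import *
plan([(S(SH,(0.001,.044,.176)),.193)])
E
```

```text
t 19.9 pos [ 0.5501 -0.1715  0.2624] yaw 0.193 w 0.0298 F [-0.3  0.1 -0.8] Tq [-0.02 -0.02 -0.  ] ff 59.6 q6 -0.54
[-0.013, -0.008, 0.346, 0.0, 0.0, -0.0] rows>= 2
```

```bash
python3 -m handwheel '[[0,-0.013,-0.008,0.05,0,0,0],[0,-0.013,-0.008,0.1,0,0,0],[0,-0.013,-0.008,0.14,0,0,0],[0,-0.013,-0.008,0.14,0,0,0]]'; python3 - <<'E'
from h import *
plan([(S(SH,(0.001,.044,.176)),.193)])
E
```

```text
time: 20.4
position: [0.5484, -0.1754, 0.2258]
eef_rot: [0.636, 0.772, -0.0, -0.001]
wrist_force: [-0.6, 0.2, -0.6]
width: 0.0294
finger_force: 59.6
t 20.4 pos [ 0.5484 -0.1754  0.2258] yaw 0.192 w 0.0294 F [-0.6  0.2 -0.6] Tq [ 0.02 -0.03  0.02] ff 59.6 q6 -0.55
[0.001, 0.002, 0.199, -0.001, -0.001, -0.001] rows>= 1
```

```bash
python3 -m handwheel '[[0,0,0,0.05,0,0,0],[0,0,0,0.1,0,0,0],[0,0,0,0.15,0,0,0],[0,0,0,0.19,0,0,0],[0,0,0,0.2,0,0,0],[0,0,0,0.2,0,0,0]]';python3 -m handwheel '[[0.6,0,0,0,0,0,0],[0.6,0,0,0,0,0,0],[0.6,0,0,0,0,0,0],[0.6,0,0,-0.1,0,0,0],[0.6,0,0,-0.3,0,0,0],[0.6,0,0,-0.5,0,0,0],[0.6,0,0,-0.65,0,0,0],[0.6,0,0,-0.65,0,0,0]]'
cat > look.py <<'E'
from h import *
from station import r
T=r.camera_params('top');im=r.capture('top')
h=cv2.cvtColor(im,cv2.COLOR_RGB2HSV);m=(((h[...,0]<8)|(h[...,0]>172))&(h[...,1]>150)&(h[...,2]>90)).astype(np.uint8)
m[:210]=0;m[320:]=0;m[:,:150]=0;m[:,430:]=0
N,L,st,c=cv2.connectedComponentsWithStats(m)
for i in range(1,N):
    if st[i,4]>20:
        k=c[i][0]<290; X=onz(T,c[i],.117 if k else .197); s=R.from_rotvec([0,0,-SH[2]]).apply(X-[SH[0],SH[1],0])
        print(c[i].round(1),X.round(4) if k else '', '' if k else 'shaker %s'%s.round(4))
E
python3 - <<'E'
import look
from h import *
plan([((.4256,.2496,.25),.322)])
E
```

```text
time: 21.15
position: [0.5488, -0.1755, 0.177]
eef_rot: [0.636, 0.772, 0.0, 0.0]
wrist_force: [0.4, 0.8, -0.8]
width: 0.0294
finger_force: 59.6
time: 22.15
position: [0.5492, -0.1757, 0.3428]
eef_rot: [0.636, 0.772, 0.001, 0.002]
wrist_force: [-0.5, -0.4, -1.6]
width: 0.0512
finger_force: 0.0
[206.1 289.6] [0.4151 0.2565 0.117 ] 
[186.7 296. ] [0.3956 0.3145 0.117 ] 
t 22.2 pos [ 0.549  -0.1756  0.3404] yaw 0.193 w 0.051 F [-0.   0.4 -1.3] Tq [-0.   -0.02 -0.03] ff 0.0 q6 -0.55
[1.764, -0.16, 0.36, 0.002, 0.001, -0.124] rows>= 8
```

```bash
python3 -m handwheel '[[0.6,0.2,-0.05,0,0,0,0],[0.6,0.45,-0.1,0,0,0,0],[0.6,0.7,-0.13,0,0,0,0],[0.6,0.9,-0.15,0,0,0,-0.124],[0.6,1,-0.16,0,0,0,-0.124],[0.6,1,-0.16,0,0,0,-0.124]]'>/dev/null
python3 - <<'E'
import look
from h import *
plan([((.4151,.2565,.25),.322),((.4151,.2565,.09),.322)])
E
```

```text
[351.7 245.9]  shaker [-0.0023  0.0454  0.197 ]
[336.6 248.9]  shaker [-0.0028  0.0896  0.197 ]
[203.3 290.3] [0.4128 0.265  0.117 ] 
[186.7 296. ] [0.3956 0.3144 0.117 ] 
t 23.0 pos [0.4614 0.0626 0.3383] yaw 0.324 w 0.0515 F [ 0.1 -1.   0.7] Tq [-0.02  0.01  0.03] ff 0.0 q6 -0.24
[0.794, 0.072, 0.353, -0.001, -0.0, 0.002] rows>= 4
[0.794, 0.072, 0.993, -0.001, -0.0, 0.002] rows>= 6
```

```bash
python3 -m handwheel '[[0.6,0.25,0.03,0,0,0,0],[0.6,0.5,0.05,0,0,0,0],[0.6,0.75,0.072,0.1,0,0,0],[0.6,0.794,0.072,0.3,0,0,0],[0.6,0.794,0.072,0.5,0,0,0],[0.6,0.794,0.072,0.7,0,0,0],[0.6,0.794,0.072,0.7,0,0,0]]'>/dev/null
python3 - <<'E'
from h import *
from station import r
plan([((.4151,.2565,.09),.322)])
b=r.camera_params('wrist');im=r.capture('wrist');cv2.imwrite('pics/w5.png',im[:,:,::-1])
print(proj(b,[(.4151,.2565,.119),(.3956,.3145,.119)]).round())
h=cv2.cvtColor(im,cv2.COLOR_RGB2HSV);m=(((h[...,0]<8)|(h[...,0]>172))&(h[...,1]>150)&(h[...,2]>90)).astype(np.uint8)
N,L,st,c=cv2.connectedComponentsWithStats(m);print([(c[i].round(),st[i,4]) for i in range(1,N) if st[i,4]>200])
E
```

```text
t 23.88 pos [0.4148 0.2546 0.1606] yaw 0.321 w 0.0508 F [-0.  -0.4  0.8] Tq [ 0.04 -0.04 -0.  ] ff 0.0 q6 0.18
[0.007, 0.005, 0.283, -0.006, 0.001, -0.001] rows>= 2
[[322. 253.]
 [321. 156.]]
[(array([320., 154.]), np.int32(2565)), (array([320., 249.]), np.int32(2178))]
```

Aligned (prediction and red blobs agree within 2 px). Grip and lift.

```bash
python3 -m handwheel '[[0.6,0.01,0.005,0.15,0,0,0],[0.6,0.01,0.005,0.278,0,0,0],[0.6,0.01,0.005,0.278,0,0,0],[0,0.01,0.005,0.278,0,0,0],[0,0.01,0.005,0.278,0,0,0],[0,0.01,0.005,0.278,0,0,0],[0,0.01,0.005,0.278,0,0,0]]'
python3 -m handwheel '[[0,0,0,-0.1,0,0,0],[0,0,0,-0.3,0,0,0],[0,0,0,-0.5,0,0,0],[0,0,0,-0.75,0,0,0],[0,0,0,-1,0,0,0],[0,0,0,-1,0,0,0],[0,0,0,-1,0,0,0]]'
python3 - <<'E'
from h import *
plan([((.43,-.05,.34),.193)])
E
```

```text
time: 24.8
position: [0.4172, 0.2596, 0.0978]
eef_rot: [0.584, 0.811, 0.002, 0.001]
wrist_force: [-2.1, -1.6, 13.4]
width: -0.0
finger_force: 6.9
time: 25.68
position: [0.4161, 0.2589, 0.3451]
eef_rot: [0.584, 0.811, 0.0, 0.0]
wrist_force: [-0.0, 0.0, -1.6]
width: 0.0002
finger_force: 0.0
t 25.68 pos [0.4161 0.2589 0.3451] yaw 0.322 w 0.0002 F [-0.   0.  -1.6] Tq [ 0.02 -0.01 -0.  ] ff 0.0 q6 0.18
[-1.19, -0.339, 0.02, 0.001, -0.0, 0.123] rows>= 5
```

```bash
python3 -m handwheel '[[0.6,0.4,0,0,0,0,0],[0.6,0.4,0,0,0,0,0],[0.6,0.4,0,0,0,0,0],[0.6,0.4,0,0,0,0,0]]'>/dev/null
python3 - <<'E'
from h import *
from station import r
b=r.camera_params('wrist');im=r.capture('wrist');cv2.imwrite('pics/w6.png',im[:,:,::-1])
h=cv2.cvtColor(im,cv2.COLOR_RGB2HSV);m=(((h[...,0]<8)|(h[...,0]>172))&(h[...,1]>150)&(h[...,2]>90)).astype(np.uint8)
N,L,st,c=cv2.connectedComponentsWithStats(m);print([(c[i].round(),st[i,4],onz(b,c[i],.118).round(4)) for i in range(1,N) if st[i,4]>100])
plan([((.4151,.2565,.2),.322)])
import look
E
```

```text
[(array([318., 233.]), np.int32(642), array([0.3946, 0.316 , 0.118 ])), (array([318., 279.]), np.int32(588), array([0.4133, 0.2583, 0.118 ]))]
t 26.23 pos [0.3846 0.3532 0.3443] yaw 0.322 w 0.0513 F [0.7 0.2 0.1] Tq [-0.02  0.01 -0.  ] ff 0.0 q6 0.37
[-0.405, -0.006, 0.577, -0.001, 0.0, 0.0] rows>= 3
[351.7 245.9]  shaker [-0.0023  0.0454  0.197 ]
[336.6 248.9]  shaker [-0.0027  0.0894  0.197 ]
[206.2 289.7] [0.4147 0.2564 0.117 ] 
[186.7 296. ] [0.3957 0.3145 0.117 ]
```

View pics/w6.png

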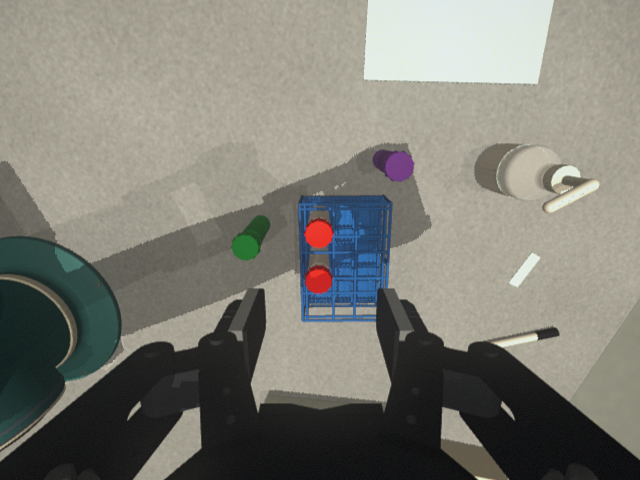

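```bash
python3 - <<'E'
from h import *
plan([((.395,.3153,.2),.322),((.395,.3153,.076),.322)])
E
```

```text
t 26.27 pos [0.3847 0.3531 0.3445] yaw 0.322 w 0.0515 F [-1.7  0.3 -0.2] Tq [ 0.   -0.03  0.05] ff 0.0 q6 0.37
[-0.156, -0.008, 0.578, -0.0, 0.0, -0.0] rows>= 3
[-0.156, -0.008, 1.074, -0.0, 0.0, -0.0] rows>= 5
```

```bash
python3 -m handwheel '[[0.6,-0.156,-0.008,0.1,0,0,0],[0.6,-0.156,-0.008,0.35,0,0,0],[0.6,-0.156,-0.008,0.6,0,0,0],[0.6,-0.156,-0.008,0.8,0,0,0],[0.6,-0.156,-0.008,1,0,0,0],[0.6,-0.156,-0.008,1,0,0,0],[0.6,-0.156,-0.008,1,0,0,0]]'
python3 -m handwheel '[[0.6,0,0,0.07,0,0,0],[0.6,0,0,0.07,0,0,0],[0,0,0,0.07,0,0,0],[0,0,0,0.07,0,0,0],[0,0,0,0.07,0,0,0],[0,0,0,0.07,0,0,0],[0,0,0,0.07,0,0,0]]'
```

```text
time: 27.15
position: [0.3958, 0.3163, 0.0971]
eef_rot: [0.585, 0.811, 0.001, 0.0]
wrist_force: [-0.9, 0.8, -0.1]
width: 0.0513
finger_force: 0.0
time: 28.02
position: [0.3953, 0.3164, 0.0781]
eef_rot: [0.584, 0.811, 0.001, 0.0]
wrist_force: [-0.9, -1.0, 6.5]
width: 0.032
finger_force: 59.5
```

```bash
python3 -m handwheel '[[0,0,0,-0.1,0,0,0],[0,0,0,-0.3,0,0,0],[0,0,0,-0.5,0,0,0],[0,0,0,-0.75,0,0,0],[0,0,0,-1,0,0,0],[0,0,0,-1,0,0,0],[0,0,0,-1,0,0,0]]'
python3 - <<'E'
from h import *
plan([((.42,.1,.33),.25),((.43,-.1,.33),.193)])
E
```

```text
time: 28.9
position: [0.3949, 0.3162, 0.3266]
eef_rot: [0.584, 0.811, -0.0, -0.0]
wrist_force: [1.4, -0.2, -1.3]
width: 0.0316
finger_force: 59.7
t 28.9 pos [0.3949 0.3162 0.3266] yaw 0.322 w 0.0316 F [ 1.4 -0.2 -1.3] Tq [-0.    0.01 -0.03] ff 59.7 q6 0.3
[-0.852, -0.179, -0.013, -0.001, 0.0, 0.069] rows>= 4
[-1.623, -0.394, -0.013, -0.001, 0.0, 0.124] rows>= 7
```

```bash
python3 -m handwheel '[[0,-0.2,-0.05,0,0,0,0],[0,-0.4,-0.1,0,0,0,0.03],[0,-0.6,-0.15,0,0,0,0.06],[0,-0.8,-0.2,0,0,0,0.09],[0,-1,-0.25,0,0,0,0.124],[0,-1,-0.25,0,0,0,0.124]]'>/dev/null
python3 - <<'E'
from h import *
plan([((.43,-.14,.33),.193),(S(SH,(0.002,0,.25)),.193)])
E
```

```text
t 29.65 pos [0.4147 0.0566 0.3257] yaw 0.187 w 0.0316 F [ 0.1  0.6 -0.2] Tq [ 0.04 -0.04 -0.  ] ff 59.6 q6 -0.11
[-0.784, -0.086, -0.017, -0.002, 0.0, -0.005] rows>= 4
[-1.186, 0.36, 0.302, -0.002, 0.0, -0.005] rows>= 6
```

```bash
python3 -m handwheel '[[0,-0.25,-0.05,0,0,0,0],[0,-0.5,-0.08,0,0,0,0],[0,-0.75,-0.086,0,0,0,0],[0,-0.95,-0.05,0,0,0,0],[0,-1,0.15,0,0,0,0],[0,-1,0.3,0,0,0,0],[0,-1,0.3,0,0,0,0]]'>/dev/null
python3 - <<'E'
from h import *
plan([(S(SH,(0.002,0,.25)),.193)])
E
```

```text
t 30.52 pos [ 0.538  -0.1705  0.3244] yaw 0.194 w 0.0318 F [-0.1 -0.  -1.3] Tq [-0.02  0.03 -0.04] ff 59.8 q6 -0.55
[-0.203, 0.044, 0.297, -0.004, -0.003, 0.001] rows>= 2
```

```bash
python3 -m handwheel '[[0,-0.203,0.044,0,0,0,0],[0,-0.203,0.044,0.1,0,0,0],[0,-0.203,0.044,0.29,0,0,0],[0,-0.203,0.044,0.29,0,0,0],[0,-0.203,0.044,0.29,0,0,0]]'>/dev/null
python3 - <<'E'
from h import *
plan([(S(SH,(0.002,0,.163)),.193)])
E
```

```text
t 31.15 pos [ 0.5569 -0.2191  0.2566] yaw 0.193 w 0.0319 F [ 0.1  1.1 -0.3] Tq [0.03 0.03 0.  ] ff 59.9 q6 -0.61
[0.003, 0.006, 0.374, 0.001, 0.001, 0.0] rows>= 2
```

```bash
python3 -m handwheel '[[0,0.003,0.006,0.06,0,0,0],[0,0.003,0.006,0.12,0,0,0],[0,0.003,0.006,0.18,0,0,0],[0,0.003,0.006,0.18,0,0,0]]'
python3 -m handwheel '[[0,0,0,0.05,0,0,0],[0,0,0,0.1,0,0,0],[0,0,0,0.15,0,0,0],[0,0,0,0.17,0,0,0],[0,0,0,0.17,0,0,0]]'; python3 - <<'E'
from h import *
plan([(S(SH,(0.002,0,.163)),.193)])
E
```

```text
time: 31.65
position: [0.5576, -0.2183, 0.2081]
eef_rot: [0.636, 0.772, -0.0, -0.001]
wrist_force: [-0.6, 0.6, -1.0]
width: 0.0317
finger_force: 59.9
time: 32.28
position: [0.5581, -0.2184, 0.167]
eef_rot: [0.636, 0.772, -0.0, -0.0]
wrist_force: [-0.4, -0.1, -0.3]
width: 0.0316
finger_force: 59.9
t 32.27 pos [ 0.5581 -0.2184  0.167 ] yaw 0.192 w 0.0316 F [-0.4 -0.1 -0.3] Tq [ 0.   -0.05 -0.06] ff 59.9 q6 -0.61
[0.001, 0.001, 0.016, -0.0, -0.0, -0.001] rows>= 1
```

```bash
python3 -m handwheel '[[0,0,0,0.016,0,0,0],[0,0,0,0.016,0,0,0],[0.6,0,0,0.016,0,0,0],[0.6,0,0,0.016,0,0,0],[0.6,0,0,0.016,0,0,0],[0.6,0,0,-0.1,0,0,0],[0.6,0,0,-0.3,0,0,0],[0.6,0,0,-0.5,0,0,0],[0.6,0,0,-0.7,0,0,0],[0.6,0.2,-0.1,-0.7,0,0,0],[0.6,0.4,-0.2,-0.7,0,0,0],[0.6,0.6,-0.3,-0.7,0,0,0],[0.6,0.8,-0.3,-0.7,0,0,0],[0.6,1,-0.3,-0.7,0,0,-0.124],[0.6,1,-0.3,-0.7,0,0,-0.124],[0.6,1,-0.3,-0.7,0,0,-0.124]]'
python3 - <<'E'
import look
from h import *
plan([((.4147,.257,.25),.322),((.4147,.257,.077),.322)])
E
```

```text
time: 34.28
position: [0.4368, 0.0125, 0.3425]
eef_rot: [0.585, 0.811, -0.0, 0.0]
wrist_force: [0.5, 0.1, -0.1]
width: 0.0513
finger_force: 0.0
[367.3 241.9]  shaker [ 0.0006 -0.0007  0.197 ]
[351.6 245.9]  shaker [-0.0023  0.0457  0.197 ]
[336.5 249. ]  shaker [-0.0029  0.0897  0.197 ]
[206.2 289.6] [0.4151 0.2564 0.117 ] 
t 34.33 pos [0.4369 0.012  0.3423] yaw 0.321 w 0.0514 F [ 0.2 -1.3 -0.1] Tq [-0.03 -0.05  0.05] ff 0.0 q6 -0.35
[0.958, 0.225, 0.369, -0.0, 0.0, -0.001] rows>= 5
[0.958, 0.225, 1.061, -0.0, 0.0, -0.001] rows>= 6
```

```bash
python3 -m handwheel '[[0.6,0.25,0.06,0,0,0,0],[0.6,0.5,0.12,0,0,0,0],[0.6,0.75,0.18,0,0,0,0],[0.6,0.95,0.225,0.1,0,0,0],[0.6,0.958,0.225,0.35,0,0,0],[0.6,0.958,0.225,0.6,0,0,0],[0.6,0.958,0.225,0.8,0,0,0],[0.6,0.958,0.225,0.9,0,0,0],[0.6,0.958,0.225,0.9,0,0,0]]'>/dev/null; python3 - <<'E'
from h import *
plan([((.4147,.257,.077),.322)])
E
```

```text
t 35.45 pos [0.4141 0.2563 0.1156] yaw 0.32 w 0.0511 F [ 0.  -0.3  0.1] Tq [0.01 0.02 0.03] ff 0.0 q6 0.18
[0.002, 0.004, 0.154, -0.003, 0.001, -0.002] rows>= 1
```

```bash
python3 -m handwheel '[[0.6,0.002,0.004,0.08,0,0,0],[0.6,0.002,0.004,0.154,0,0,0],[0.6,0.002,0.004,0.154,0,0,0],[0,0.002,0.004,0.154,0,0,0],[0,0.002,0.004,0.154,0,0,0],[0,0.002,0.004,0.154,0,0,0],[0,0.002,0.004,0.154,0,0,0],[0,0.002,0.004,0.154,0,0,0]]'
python3 -m handwheel '[[0,0,0,-0.1,0,0,0],[0,0,0,-0.3,0,0,0],[0,0,0,-0.5,0,0,0],[0,0,0,-0.75,0,0,0],[0,0,0,-1,0,0,0],[0,0,0,-1,0,0,0],[0,0,0,-1,0,0,0]]'
python3 -m handwheel '[[0,-0.2,-0.05,0,0,0,0],[0,-0.4,-0.1,0,0,0,0.03],[0,-0.6,-0.15,0,0,0,0.06],[0,-0.8,-0.2,0,0,0,0.09],[0,-1,-0.25,0,0,0,0.124],[0,-1,-0.25,0,0,0,0.124]]'>/dev/null
python3 - <<'E'
from h import *
plan([((.43,-.14,.33),.193),(S(SH,(0.002,-.044,.25)),.193)])
E
```

```text
time: 36.45
position: [0.4153, 0.2586, 0.0796]
eef_rot: [0.584, 0.811, 0.001, 0.0]
wrist_force: [-0.4, 0.2, 6.4]
width: 0.032
finger_force: 60.0
time: 37.33
position: [0.4149, 0.2583, 0.3281]
eef_rot: [0.584, 0.811, -0.0, -0.0]
wrist_force: [-0.0, 0.8, 0.1]
width: 0.0317
finger_force: 59.7
t 38.08 pos [ 0.4346 -0.0013  0.327 ] yaw 0.187 w 0.0316 F [ 0.8  1.2 -0.3] Tq [ 0.02 -0.06  0.  ] ff 59.7 q6 -0.25
[-0.542, -0.122, -0.012, -0.003, -0.0, -0.005] rows>= 3
[-1.12, 0.326, 0.307, -0.003, -0.0, -0.005] rows>= 5
```

```bash
python3 -m handwheel '[[0,-0.25,-0.06,0,0,0,0],[0,-0.5,-0.12,0,0,0,0],[0,-0.75,-0.1,0,0,0,0],[0,-0.95,0,0,0,0,0],[0,-1,0.15,0,0,0,0],[0,-1,0.3,0,0,0,0],[0,-1,0.326,0,0,0,0],[0,-1,0.326,0,0,0,0]]'>/dev/null
python3 - <<'E'
from h import *
plan([(S(SH,(0.002,-.044,.255)),.193)])
E
```

```text
t 39.08 pos [ 0.5628 -0.2275  0.3277] yaw 0.194 w 0.0313 F [ 1.1 -0.5 -0.2] Tq [-0.01 -0.02 -0.03] ff 59.8 q6 -0.62
[-0.136, -0.01, 0.291, -0.001, -0.001, 0.001] rows>= 2
```

```bash
python3 -m handwheel '[[0,-0.136,-0.01,0,0,0,0],[0,-0.136,-0.01,0.1,0,0,0],[0,-0.136,-0.01,0.285,0,0,0],[0,-0.136,-0.01,0.285,0,0,0],[0,-0.136,-0.01,0.285,0,0,0]]'>/dev/null
python3 - <<'E'
from h import *
plan([(S(SH,(0.002,-.044,.164)),.193)])
E
```

```text
t 39.7 pos [ 0.5667 -0.2622  0.2598] yaw 0.193 w 0.0314 F [-0.3 -1.  -0.2] Tq [0.04 0.01 0.02] ff 59.8 q6 -0.67
[0.004, 0.0, 0.383, 0.001, 0.001, -0.0] rows>= 2
```

```bash
python3 -m handwheel '[[0,0.004,0,0.06,0,0,0],[0,0.004,0,0.12,0,0,0],[0,0.004,0,0.19,0,0,0],[0,0.004,0,0.19,0,0,0]]'
python3 -m handwheel '[[0,0,0,0.05,0,0,0],[0,0,0,0.1,0,0,0],[0,0,0,0.15,0,0,0],[0,0,0,0.18,0,0,0],[0,0,0,0.18,0,0,0]]'
```

```text
time: 40.2
position: [0.566, -0.2609, 0.2079]
eef_rot: [0.636, 0.772, -0.0, -0.001]
wrist_force: [-0.0, 0.8, -0.7]
width: 0.0319
finger_force: 59.8
time: 40.83
position: [0.5664, -0.2611, 0.1644]
eef_rot: [0.636, 0.772, -0.0, -0.0]
wrist_force: [0.8, -0.9, -1.1]
width: 0.0313
finger_force: 59.8
```

```bash
python3 -m handwheel '[[0,0,0,0,0,0,0],[0.6,0,0,0,0,0,0],[0.6,0,0,0,0,0,0],[0.6,0,0,0,0,0,0],[0.6,0,0,-0.1,0,0,0],[0.6,0,0,-0.3,0,0,0],[0.6,0,0,-0.5,0,0,0],[0.6,0,0,-0.7,0,0,0],[0.4,0,-0.25,-0.7,0,0,0],[0.4,0,-0.5,-0.7,0,0,0],[0.4,0,-0.75,-0.7,0,0,0],[0.4,0,-0.75,-0.7,0,0,0],[0.4,0,-0.75,-0.7,0,0,0]]'
python3 - <<'E'
import look
from h import *
from station import r
D=r.camera_params('side');im=r.capture('side');cv2.imwrite('pics/s4.png',cv2.resize(im[150:300,230:380,::-1],None,fx=4,fy=4))
h=cv2.cvtColor(im,cv2.COLOR_RGB2HSV);m=(((h[...,0]<8)|(h[...,0]>172))&(h[...,1]>150)&(h[...,2]>90)).astype(np.uint8)
m[:175]=0;m[300:]=0;m[:,:290]=0;m[:,350:]=0
N,L,st,c=cv2.connectedComponentsWithStats(m);print([(c[i].round(1).tolist(),st[i,4]) for i in range(1,N) if st[i,4]>15])
print(proj(D,[S(SH,(0,y,.192)) for y in (-.044,0,.044,.088)]).round(1).tolist())
plan([(bar(1.6,.34),.193+1.6),(bar(1.6,.222),.193+1.6)])
T=r.camera_params('top');print(proj(T,[bar(1.55,.25),bar(1.65,.25)]).round(1).tolist())
E
```

```text
time: 42.45
position: [0.3826, -0.2972, 0.3404]
eef_rot: [0.636, 0.772, 0.0, 0.0]
wrist_force: [0.7, 0.7, -0.3]
width: 0.034
finger_force: 0.0
[382.6 239.1]  shaker [ 0.0002 -0.045   0.197 ]
[367.3 241.8]  shaker [ 0.0007 -0.0006  0.197 ]
[351.6 245.9]  shaker [-0.0022  0.0457  0.197 ]
[336.6 248.9]  shaker [-0.0026  0.0895  0.197 ]
[([316.3, 202.7], np.int32(355))]
[[313.5, 188.7], [315.1, 198.6], [316.8, 208.8], [318.5, 219.6]]
t 42.55 pos [ 0.3833 -0.2969  0.3398] yaw 0.193 w 0.034 F [ 0.1 -0.3 -0.2] Tq [-0.01 -0.    0.  ] ff 0.0 q6 -0.91
[-0.384, 0.08, -0.001, 0.0, -0.001, -1.528] rows>= 9
[-0.384, 0.08, 0.471, 0.0, -0.001, -1.528] rows>= 9
[[427.8, 291.3], [433.6, 290.0]]
```

View pics/s4.png

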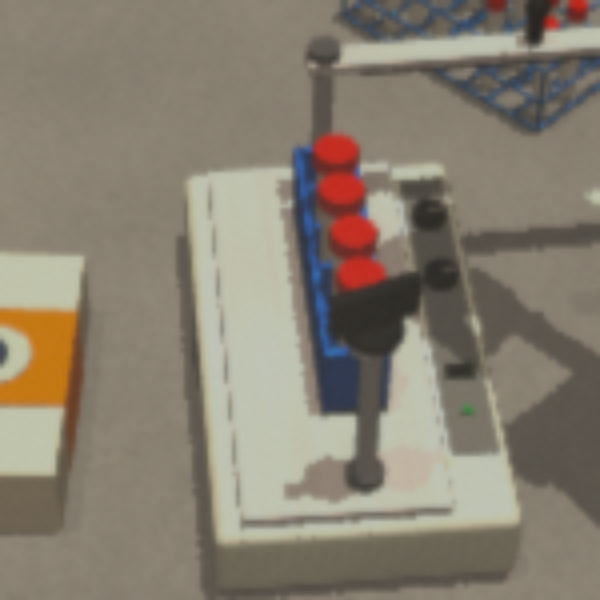

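```bash
python3 -m handwheel '[[0.4,-0.1,0.02,0,0,0,-0.17],[0.4,-0.2,0.04,0,0,0,-0.34],[0.4,-0.3,0.08,0,0,0,-0.51],[0.4,-0.384,0.08,0,0,0,-0.68],[0.4,-0.384,0.08,0,0,0,-0.85],[0.4,-0.384,0.08,0,0,0,-1],[0.4,-0.384,0.08,0,0,0,-1],[0.4,-0.384,0.08,0,0,0,-1]]'>/dev/null
python3 - <<'E'
from h import *
plan([(bar(1.61,.34),.193+1.6),(bar(1.61,.222),.193+1.6)])
E
```

```text
t 43.55 pos [ 0.4211 -0.3873  0.3397] yaw 1.237 w 0.0343 F [ 1.   0.5 -0.1] Tq [-0.01  0.03  0.04] ff 0.0 q6 -2.03
[-0.004, -0.006, -0.001, 0.0, -0.0, -0.531] rows>= 3
[-0.005, -0.006, 0.471, 0.0, -0.0, -0.531] rows>= 3
```

```bash
python3 -m handwheel '[[0.4,0,0,0,0,0,-0.17],[0.4,-0.004,-0.006,0,0,0,-0.34],[0.4,-0.004,-0.006,0.1,0,0,-0.48],[0.4,-0.004,-0.006,0.3,0,0,-0.48],[0.4,-0.004,-0.006,0.471,0,0,-0.48],[0.4,-0.004,-0.006,0.471,0,0,-0.48]]'
python3 - <<'E'
from h import *
plan([(bar(t),max(.193+t,.7)) for t in (1.45,1.3,1.15,1.0,.85,.7,.6,.5)])
E
```

```text
time: 44.3
position: [0.4204, -0.3883, 0.2195]
eef_rot: [-0.085, 0.996, 0.002, -0.002]
wrist_force: [-1.0, 0.6, 0.1]
width: 0.0344
finger_force: 0.0
t 44.3 pos [ 0.4204 -0.3883  0.2195] yaw 1.74 w 0.0344 F [-1.   0.6  0.1] Tq [-0.02 -0.06  0.01] ff 0.0 q6 -2.53
[-0.006, 0.102, -0.01, 0.004, -0.003, 0.093] rows>= 1
[-0.023, 0.199, -0.009, 0.004, -0.003, 0.236] rows>= 2
[-0.055, 0.293, -0.009, 0.003, -0.004, 0.38] rows>= 3
[-0.1, 0.381, -0.009, 0.003, -0.004, 0.523] rows>= 3
[-0.157, 0.462, -0.009, 0.003, -0.004, 0.666] rows>= 4
[-0.226, 0.532, -0.009, 0.003, -0.004, 0.809] rows>= 5
[-0.278, 0.574, -0.009, 0.002, -0.004, 0.905] rows>= 6
[-0.333, 0.609, -0.009, 0.002, -0.005, 0.994] rows>= 6
```

```bash
python3 -m handwheel '[[0.4,-0.006,0.102,-0.01,0,0,0.093],[0.4,-0.023,0.2,-0.01,0,0,0.236],[0.4,-0.055,0.293,-0.01,0,0,0.38],[0.4,-0.1,0.381,-0.01,0,0,0.523],[0.4,-0.157,0.462,-0.01,0,0,0.666],[0.4,-0.226,0.532,-0.01,0,0,0.809],[0.4,-0.278,0.574,-0.01,0,0,0.905],[0.4,-0.333,0.609,-0.01,0,0,0.994],[0.4,-0.333,0.609,-0.01,0,0,0.994]]'
python3 - <<'E'
from h import *
plan([(bar(t),max(.193+t,.193)) for t in (.4,.3,.2,.1,0.0,-.06)])
E
```

```text
time: 45.42
position: [0.478, -0.2247, 0.2271]
eef_rot: [0.421, 0.907, -0.0, 0.001]
wrist_force: [-0.2, -0.5, -0.3]
width: 0.0343
finger_force: 0.0
t 45.42 pos [ 0.478  -0.2247  0.2271] yaw 0.702 w 0.0343 F [-0.2 -0.5 -0.3] Tq [-0.05 -0.01  0.03] ff 0.0 q6 -1.19
[0.001, 0.064, 0.02, 0.001, 0.002, 0.104] rows>= 1
[-0.009, 0.129, 0.02, 0.001, 0.002, 0.2] rows>= 2
[-0.026, 0.193, 0.02, 0.001, 0.002, 0.295] rows>= 2
[-0.049, 0.255, 0.021, 0.001, 0.002, 0.391] rows>= 3
[-0.079, 0.314, 0.021, 0.001, 0.002, 0.486] rows>= 3
[-0.099, 0.348, 0.021, 0.001, 0.002, 0.486] rows>= 3
```

```bash
python3 -m handwheel '[[0.4,0.001,0.064,0.01,0,0,0.104],[0.4,-0.009,0.129,0.02,0,0,0.2],[0.4,-0.026,0.193,0.02,0,0,0.295],[0.4,-0.049,0.255,0.02,0,0,0.391],[0.4,-0.079,0.314,0.02,0,0,0.486],[0.4,-0.09,0.33,0.02,0,0,0.486],[0.4,-0.09,0.33,0.02,0,0,0.486]]'
python3 -m handwheel '[[0.4,0,0.01,0,0,0,0],[0.4,0,0.02,0,0,0,0],[0.4,0,0.02,0,0,0,0]]'
python3 - <<'E'
from h import *
from station import r
T=r.camera_params('top');print(proj(T,[bar(0,.25),bar(.05,.25)]).round(1).tolist())
plan([])
E
```

```text
time: 46.3
position: [0.5545, -0.1894, 0.2204]
eef_rot: [0.635, 0.773, 0.0, 0.0]
wrist_force: [-0.1, 0.5, 0.4]
width: 0.0341
finger_force: 0.0
time: 46.68
position: [0.5584, -0.1885, 0.2201]
eef_rot: [0.636, 0.772, -0.001, -0.001]
wrist_force: [-10.8, -1.5, 3.7]
width: 0.0346
finger_force: 6.0
[[358.4, 243.3], [359.0, 246.2]]
t 46.67 pos [ 0.5584 -0.1885  0.2201] yaw 0.193 w 0.0346 F [-10.8  -1.5   3.7] Tq [-0.32  2.07 -0.03] ff 6.0 q6 -0.56
```

```bash
python3 -m handwheel '[[0.4,0,-0.03,0,0,0,0],[0.4,0,-0.03,-0.1,0,0,0],[0.6,0,-0.03,-0.3,0,0,0],[0.6,0,-0.03,-0.5,0,0,0],[0.6,0.1,-0.1,-0.6,0,0,0.17],[0.6,0.1,-0.1,-0.6,0,0,0.34],[0.6,0.1,-0.1,-0.6,0,0,0.51],[0.6,0.1,-0.1,-0.6,0,0,0.68],[0.6,0.1,-0.1,-0.6,0,0,0.85],[0.6,0.1,-0.1,-0.6,0,0,1],[0.6,0.1,-0.1,-0.6,0,0,1],[0.6,0.1,-0.1,-0.6,0,0,1]]'>/dev/null
python3 - <<'E'
from h import *
import look
from station import r
k=S(SH,(0,.175,.0))[:2]
plan([((*k,.36),-1.034)])
b=r.camera_params('wrist');im=r.capture('wrist');cv2.imwrite('pics/w7.png',im[:,:,::-1])
print(proj(b,[S(SH,(0,.175,z)) for z in (.227,.237,.271)]).round(1).tolist())
T=r.camera_params('top')
im=r.capture('top');cv2.imwrite('pics/t5.png',cv2.resize(im[220:280,290:430,::-1],None,fx=5,fy=5))
E
```

```text
t 48.23 pos [ 0.5301 -0.1683  0.3699] yaw -0.852 w 0.0513 F [ 0.5 -0.3 -0.3] Tq [0.01 0.01 0.02] ff 0.0 q6 0.5
[0.298, -0.385, 0.04, 0.0, -0.0, 0.174] rows>= 2
[[209.7, 136.3], [206.0, 136.4], [191.2, 136.6]]
```

View pics/w7.png

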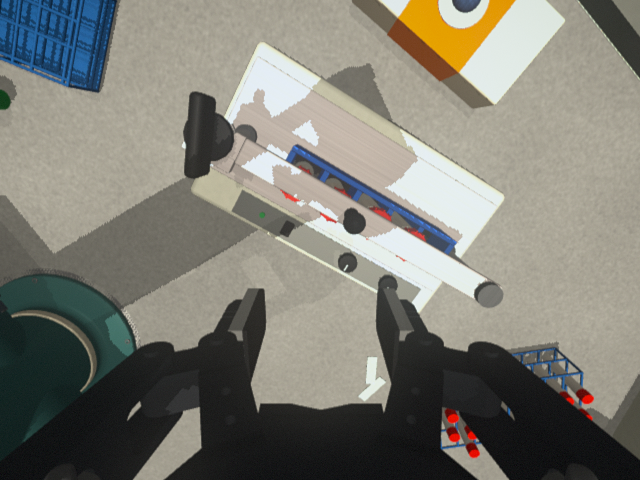

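```bash
python3 -m handwheel '[[0.6,0.15,-0.2,0,0,0,0.174],[0.6,0.298,-0.385,0.04,0,0,0.174],[0.6,0.298,-0.385,0.04,0,0,0.174],[0.6,0.298,-0.385,0.04,0,0,0.174],[0.6,0.298,-0.385,0.04,0,0,0.174]]'>/dev/null
python3 - <<'E'
from h import *
import look
from station import r
plan([(S(SH,(0,.175,.26)),-1.034)])
b=r.camera_params('wrist');im=r.capture('wrist')
pc=proj(b,[S(SH,(0,.175,z)) for z in (.237,.271)]).round(1);print(pc.tolist())
a=im[60:400,180:460,::-1];cv2.imwrite('pics/w8.png',cv2.resize(a,None,fx=1.7,fy=1.7))
E
```

```text
t 49.0 pos [ 0.5233 -0.0477  0.3599] yaw -1.038 w 0.0511 F [ 0.3 -0.1 -0.5] Tq [ 0.03 -0.    0.04] ff 0.0 q6 0.9
[-0.0, -0.005, 0.4, 0.0, 0.0, -0.004] rows>= 2
[[318.8, 224.6], [318.6, 235.7]]
```

View pics/w8.png

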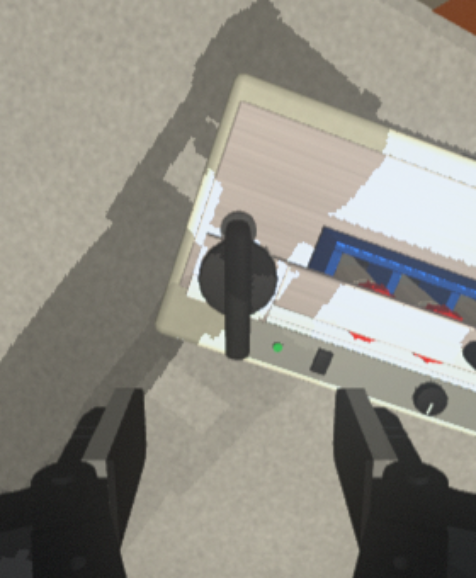

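```bash
python3 - <<'E'
from h import *
from station import r
b=r.camera_params('wrist')
print(onz(b,(320,222.4),.235),onz(b,(319.7,231.5),.271),S(SH,(0,.175,0)))
E
```

```text
[ 0.52454824 -0.04685076  0.235     ] [ 0.52608825 -0.04572761  0.271     ] [np.float64(0.5226999411634059), np.float64(-0.046755899530209755), 0]
```

```bash
python3 - <<'E'
from h import *
plan([((.5245,-.0465,.242),-1.036)])
E
```

```text
t 49.05 pos [ 0.5233 -0.0477  0.3599] yaw -1.038 w 0.051 F [-0.1  0.1  0.2] Tq [ 0.    0.   -0.04] ff 0.0 q6 0.9
[0.007, -0.002, 0.471, -0.0, 0.0, -0.002] rows>= 2
```

```bash
python3 -m handwheel '[[0.6,0.007,-0.002,0.2,0,0,0],[0.6,0.007,-0.002,0.4,0,0,0],[0.6,0.007,-0.002,0.471,0,0,0],[0.6,0.007,-0.002,0.471,0,0,0],[0.6,0.007,-0.002,0.471,0,0,0]]'
python3 -m handwheel '[[0,0,0,0,0,0,0],[0,0,0,0,0,0,0],[0,0,0,0,0,0,0],[0,0,0,0,0,0,0],[0,0,0,0,0,0,0]]'; python3 - <<'E'
from h import *
plan([((.5245,-.0465,.242),-1.036)])
E
```

```text
time: 49.68
position: [0.5251, -0.0457, 0.2444]
eef_rot: [0.965, 0.264, 0.001, 0.001]
wrist_force: [-0.3, -0.0, 0.4]
width: 0.0512
finger_force: 0.0
time: 50.3
position: [0.5247, -0.0456, 0.2428]
eef_rot: [0.965, 0.264, 0.001, 0.0]
wrist_force: [0.8, -1.4, 6.4]
width: 0.0097
finger_force: 59.0
t 50.3 pos [ 0.5247 -0.0456  0.2428] yaw -1.037 w 0.0097 F [ 0.8 -1.4  6.4] Tq [-0.36 -0.14  0.  ] ff 59.0 q6 0.9
[-0.003, 0.003, 0.003, 0.001, -0.001, -0.001] rows>= 1
```

```bash
python3 -m handwheel '[[0,0,0,-0.001,0,0,-0.15],[0,0,0,-0.002,0,0,-0.3],[0,0,0,-0.003,0,0,-0.45],[0,0,0,-0.004,0,0,-0.6],[0,0,0,-0.005,0,0,-0.75],[0,0,0,-0.006,0,0,-0.9],[0,0,0,-0.006,0,0,-1],[0,0,0,-0.006,0,0,-1]]'; python3 - <<'E'
from h import *
from station import r
plan([])
im=r.capture('side');cv2.imwrite('pics/k0.png',im[:,:,::-1])
E
```

```text
time: 51.3
position: [0.5233, -0.0448, 0.244]
eef_rot: [0.703, 0.711, -0.001, -0.001]
wrist_force: [-13.2, 3.0, 8.3]
width: 0.0099
finger_force: 59.4
t 51.3 pos [ 0.5233 -0.0448  0.244 ] yaw 0.012 w 0.0099 F [-13.2   3.    8.3] Tq [0.76 2.35 0.06] ff 59.4 q6 -0.15
```

```bash
python3 -m handwheel '[[0,0,-0.003,-0.001,0,0,-0.15],[0,0,-0.004,-0.001,0,0,-0.3],[0,0,-0.004,-0.002,0,0,-0.45],[0,0,-0.004,-0.003,0,0,-0.6],[0,0,-0.004,-0.003,0,0,-0.6]]'; python3 - <<'E'
from h import *
from station import r
plan([])
a=r.capture('side')
cv2.imwrite('pics/k1.png',a[:,:,::-1])
E
python3 -m handwheel '[[0.6,0,0,0,0,0,0],[0.6,0,0,0,0,0,0],[0.6,0,0,0,0,0,0],[0.6,0,0,0,0,0,0]]'
python3 - <<'E'
from h import *
from station import r
b=cv2.cvtColor(r.capture('side'),cv2.COLOR_RGB2BGR);cv2.imwrite('pics/k2.png',b)
a=cv2.imread('pics/k1.png');f=lambda i:cv2.resize(i[190:250,290:350],None,fx=6,fy=6)
cv2.imwrite('pics/k12.png',np.hstack([f(a),f(b)]))
D=r.camera_params('side');print((6*(proj(D,[S(SH,(0,.175,.227)),S(SH,(0,.175,.2225))])-[290,190])).round())
E
```

```text
time: 51.98
position: [0.522, -0.0452, 0.2446]
eef_rot: [0.448, 0.894, -0.001, -0.002]
wrist_force: [-15.7, 1.6, 7.9]
width: 0.0097
finger_force: 59.4
t 51.98 pos [ 0.522  -0.0452  0.2446] yaw 0.641 w 0.0097 F [-15.7   1.6   7.9] Tq [0.23 2.88 0.08] ff 59.4 q6 -0.78
time: 52.52
position: [0.5235, -0.0454, 0.2443]
eef_rot: [0.449, 0.893, 0.0, -0.0]
wrist_force: [0.3, -0.1, 0.2]
width: 0.051
finger_force: 0.0
[[196. 258.]
 [196. 266.]]
```

View pics/k12.png

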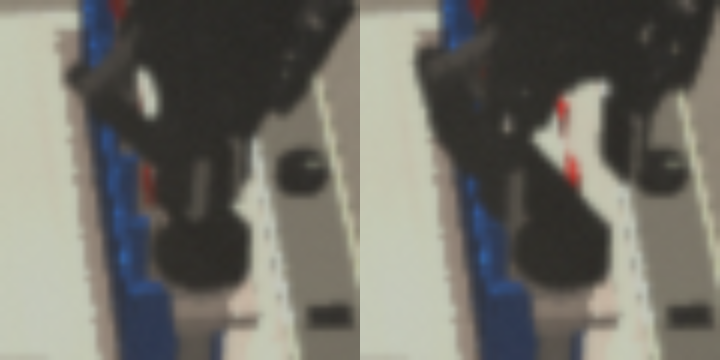

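```bash
cat > kn.py <<'E'
from h import *
from station import r
def edge():
    g=cv2.cvtColor(r.capture('side'),cv2.COLOR_RGB2GRAY).astype(float)
    c=g[225:250,321:326].mean(1); th=(c.min()+c[-5:].mean())/2
    i=np.argmax(c>th) if c[0]<th else -1; print('edge row',225+i-(c[i]-th)/(c[i]-c[i-1]+1e-9), c.round().astype(int).tolist())
E
python3 -c "
from kn import *
edge()"
python3 -m handwheel '[[0,0.003,-0.004,0,0,0,0],[0,0.003,-0.004,0,0,0,0],[0,0.003,-0.004,0,0,0,0],[0,0.003,-0.004,0,0,0,0],[0,0.003,-0.004,-0.001,0,0,-0.15],[0,0.003,-0.004,-0.001,0,0,-0.3],[0,0.003,-0.004,-0.002,0,0,-0.45],[0,0.003,-0.004,-0.003,0,0,-0.6],[0,0.003,-0.004,-0.003,0,0,-0.6]]'
python3 -m handwheel '[[0.6,0,0,0,0,0,0],[0.6,0,0,0,0,0,0],[0.6,0,0,0,0,0,0],[0.6,0,0,0,0,0,0]]'
python3 -c "
from kn import *
edge();plan([])"
```

```text
edge row 237.4345132743613 [44, 45, 45, 44, 45, 45, 45, 46, 46, 46, 47, 46, 53, 76, 100, 114, 121, 117, 100, 96, 89, 81, 80, 80, 80]
time: 53.75
position: [0.5215, -0.0461, 0.2446]
eef_rot: [0.15, 0.989, -0.001, -0.001]
wrist_force: [-7.8, -8.3, -0.7]
width: 0.0093
finger_force: 58.9
time: 54.25
position: [0.5223, -0.0453, 0.2451]
eef_rot: [0.151, 0.988, 0.0, 0.0]
wrist_force: [0.1, -0.1, -0.4]
width: 0.0517
finger_force: 0.0
edge row 239.09696969699706 [60, 60, 61, 61, 60, 57, 49, 46, 46, 49, 47, 46, 45, 47, 60, 93, 123, 126, 102, 95, 88, 81, 79, 79, 80]
t 54.3 pos [ 0.5223 -0.0454  0.2451] yaw 1.267 w 0.0512 F [ 0.2  0.4 -0.6] Tq [ 0.04 -0.03  0.02] ff 0.0 q6 -1.4
```

```bash
python3 -m handwheel '[[0.6,0.002,-0.004,0.028,0,0,0],[0.6,0.002,-0.004,0.028,0,0,0],[0,0.002,-0.004,0.028,0,0,0],[0,0.002,-0.004,0.028,0,0,0],[0,0.002,-0.004,0.028,0,0,0],[0,0.002,-0.004,0.028,0,0,0],[0,0.002,-0.004,0.028,0,0,0]]'
python3 -m handwheel '[[0,0,0,0.001,0,0,0.15],[0,0,0,0.002,0,0,0.3],[0,0,0,0.003,0,0,0.45],[0,0,0,0.004,0,0,0.6],[0,0,0,0.004,0,0,0.75],[0,0,0,0.005,0,0,0.9],[0,0,0,0.0053,0,0,1],[0,0,0,0.0053,0,0,1]]'
```

```text
time: 55.18
position: [0.5214, -0.0464, 0.2383]
eef_rot: [0.151, 0.988, -0.0, 0.0]
wrist_force: [-1.5, -3.8, 3.1]
width: 0.0094
finger_force: 59.0
time: 56.18
position: [0.522, -0.0459, 0.237]
eef_rot: [0.626, 0.78, 0.001, 0.001]
wrist_force: [5.8, 0.6, 1.7]
width: 0.0098
finger_force: 58.9
```

```bash
python3 -c "
from kn import *
edge();plan([((.5216,-.0462,.237),.22)])"
```

```text
edge row 239.41690140847123 [56, 56, 54, 47, 45, 44, 44, 45, 45, 48, 56, 60, 50, 45, 51, 79, 119, 119, 101, 95, 88, 80, 79, 79, 79]
t 56.23 pos [ 0.522  -0.0459  0.237 ] yaw 0.22 w 0.0097 F [5.2 0.5 1.9] Tq [ 0.17 -0.99 -0.06] ff 58.9 q6 -0.36
[-0.001, -0.002, 0.0, 0.002, -0.0, 0.0] rows>= 1
```

Descending (edge down 0.3 px). Continue forward.

```bash
for i in 1 2; do python3 -m handwheel '[[0,0,0,0.001,0,0,0.15],[0,0,0,0.002,0,0,0.3],[0,0,0,0.003,0,0,0.45],[0,0,0,0.004,0,0,0.6],[0,0,0,0.004,0,0,0.75],[0,0,0,0.005,0,0,0.9],[0,0,0,0.0053,0,0,1],[0,0,0,0.0053,0,0,1]]'; done;  python3 -c "
from kn import *
edge();plan([])"
```

```text
time: 57.22
position: [0.5227, -0.0462, 0.2358]
eef_rot: [0.932, 0.363, 0.002, 0.001]
wrist_force: [13.4, -2.1, 0.7]
width: 0.0096
finger_force: 58.8
time: 58.22
position: [0.5229, -0.047, 0.2344]
eef_rot: [0.988, -0.152, 0.002, 0.001]
wrist_force: [14.4, -8.7, -1.7]
width: 0.0098
finger_force: 58.7
edge row 233.752475247537 [55, 54, 56, 58, 50, 45, 45, 45, 48, 68, 101, 106, 86, 56, 47, 57, 88, 114, 100, 95, 87, 80, 79, 80, 79]
t 58.27 pos [ 0.5229 -0.047   0.2344] yaw -1.875 w 0.0094 F [15.2 -7.3 -1.7] Tq [-1.56 -2.57 -0.05] ff 58.7 q6 1.74
```

```bash
python3 -m handwheel '[[0,0.002,0,0.001,0,0,0.15],[0,0.003,0,0.002,0,0,0.3],[0,0.003,0,0.003,0,0,0.45],[0,0.003,0,0.004,0,0,0.6],[0,0.003,0,0.004,0,0,0.75],[0,0.003,0,0.005,0,0,0.9],[0,0.003,0,0.0053,0,0,1],[0,0.003,0,0.0053,0,0,1]]';  python3 -c "
from kn import *
edge();plan([])"
```

```text
time: 59.28
position: [0.5225, -0.0476, 0.233]
eef_rot: [0.78, -0.626, 0.001, 0.001]
wrist_force: [3.8, -11.6, 1.4]
width: 0.0096
finger_force: 59.0
edge row 240.53816793894893 [54, 53, 52, 48, 46, 46, 46, 45, 45, 49, 55, 57, 53, 47, 46, 49, 75, 110, 100, 95, 87, 80, 79, 80, 79]
t 59.33 pos [ 0.5226 -0.0476  0.233 ] yaw -2.922 w 0.0095 F [  3.8 -12.7   0.3] Tq [-2.11 -0.66 -0.06] ff 59.0 q6 2.78
```

```bash
python3 -m handwheel '[[1,0,0,0,0,0,0],[1,0,0,0,0,0,0],[1,0,0,0,0,0,0],[1,0,0,-0.2,0,0,0],[1,0,0,-0.24,0,0,-0.15],[1,0,0,-0.24,0,0,-0.3],[1,0,0,-0.24,0,0,-0.45],[1,0,0,-0.24,0,0,-0.6],[1,0,0,-0.24,0,0,-0.75],[1,0,0,-0.24,0,0,-0.9],[1,0,0,-0.24,0,0,-1],[1,0,0,-0.24,0,0,-1]]'>/dev/null
for i in 1 2; do python3 -m handwheel '[[0.6,0,0,0,0,0,-0.15],[0.6,0,0,0,0,0,-0.3],[0.6,0,0,0,0,0,-0.45],[0.6,0,0,0,0,0,-0.6],[0.6,0,0,0,0,0,-0.75],[0.6,0,0,0,0,0,-0.9],[0.6,0,0,0,0,0,-1],[0.6,0,0,0,0,0,-1]]'>/dev/null; done
python3 -c "
from kn import *
edge();plan([((.5222,-.047,.2328),.2196),((.5222,-.047,.233),.2196)])
b=r.camera_params('wrist');im=r.capture('wrist');cv2.imwrite('pics/w9.png',im[:,:,::-1])
"
```

```text
edge row 240.42602739727994 [53, 51, 50, 49, 48, 49, 49, 49, 49, 51, 56, 59, 56, 49, 47, 52, 81, 118, 101, 96, 89, 81, 80, 79, 80]
t 62.88 pos [ 0.5221 -0.0464  0.2928] yaw 0.215 w 0.0514 F [-0.3 -0.8  0.2] Tq [-0.03 -0.06  0.02] ff 0.0 q6 -0.35
[-0.002, -0.0, 0.24, 0.0, -0.0, -0.005] rows>= 1
[-0.002, -0.0, 0.239, 0.0, -0.0, -0.005] rows>= 1
```

View pics/w9.png

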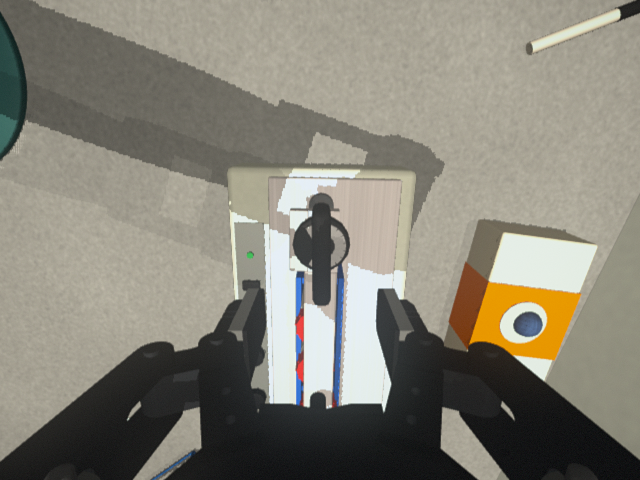

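```bash
python3 -m handwheel '[[0.6,0,0,0.12,0,0,0],[0.6,0,0,0.24,0,0,0],[0.6,0,0,0.24,0,0,0],[0.6,0,0,0.24,0,0,0],[0,0,0,0.24,0,0,0],[0,0,0,0.24,0,0,0],[0,0,0,0.24,0,0,0],[0,0,0,0.24,0,0,0],[0,0,0,0.24,0,0,0]]'
python3 -m handwheel '[[0,0,0,0.001,0,0,0.1],[0,0,0,0.001,0,0,0.2],[0,0,0,0.002,0,0,0.3],[0,0,0,0.002,0,0,0.4],[0,0,0,0.002,0,0,0.4]]'
python3 -c "
from kn import *
plan([])"
```

```text
time: 64.05
position: [0.5224, -0.0464, 0.2335]
eef_rot: [0.625, 0.78, 0.0, 0.0]
wrist_force: [0.2, 1.4, 5.7]
width: 0.0091
finger_force: 58.9
time: 64.68
position: [0.5227, -0.0461, 0.2334]
eef_rot: [0.774, 0.633, 0.001, 0.001]
wrist_force: [3.4, 3.3, 8.5]
width: 0.0097
finger_force: 61.3
t 64.67 pos [ 0.5227 -0.0461  0.2334] yaw -0.2 w 0.0097 F [3.4 3.3 8.5] Tq [ 0.62 -0.49  0.84] ff 61.3 q6 0.06
```

```bash
python3 -m handwheel '[[0,0,0,0,0,0,0.08],[0,0,0,0,0,0,0.15],[0,0,0,0,0,0,0.15]]'
python3 -c "
from kn import *
plan([]);edge()"
```

```text
time: 65.05
position: [0.5229, -0.0457, 0.2334]
eef_rot: [0.821, 0.571, 0.001, 0.0]
wrist_force: [3.4, 5.3, 7.7]
width: 0.0097
finger_force: 76.6
t 65.05 pos [ 0.5229 -0.0457  0.2334] yaw -0.355 w 0.0097 F [3.4 5.3 7.7] Tq [ 0.9  -0.65  1.53] ff 76.6 q6 0.22
edge row 235.33157894754433 [57, 57, 57, 56, 49, 45, 44, 45, 47, 52, 61, 65, 61, 48, 45, 49, 76, 112, 99, 95, 87, 80, 80, 79, 79]
```

```bash
python3 -m handwheel '[[0.7,0,0,0,0,0,0],[0.7,0,0,0,0,0,0],[0.7,0,0,0,0,0,0],[0.7,0,0,-0.1,0,0,0],[0.7,0,0,-0.3,0,0,0],[0.7,0,0,-0.5,0,0,0],[0.7,0,0.2,-0.7,0,0,0],[0.7,0,0.2,-0.7,0,0,0]]'
python3 -c "
from kn import *
plan([]);edge()
import look
im=r.capture('wrist')[:,:,::-1];im2=r.capture('side')[150:300,230:380,::-1]
cv2.imwrite('pics/f.png',np.hstack([cv2.resize(im,(440,330)),cv2.resize(im2,(330,330))]))"
```

```text
time: 66.1
position: [0.5707, -0.0646, 0.4092]
eef_rot: [0.821, 0.57, 0.001, 0.001]
wrist_force: [-0.4, -0.3, -0.6]
width: 0.0596
finger_force: 0.0
t 66.1 pos [ 0.5707 -0.0646  0.4092] yaw -0.357 w 0.0596 F [-0.4 -0.3 -0.6] Tq [ 0.05  0.01 -0.05] ff 0.0 q6 0.2
edge row 240.57033898306906 [60, 60, 62, 57, 53, 53, 51, 50, 51, 55, 57, 57, 56, 49, 47, 51, 75, 110, 101, 96, 89, 81, 81, 80, 81]
```

View pics/f.png

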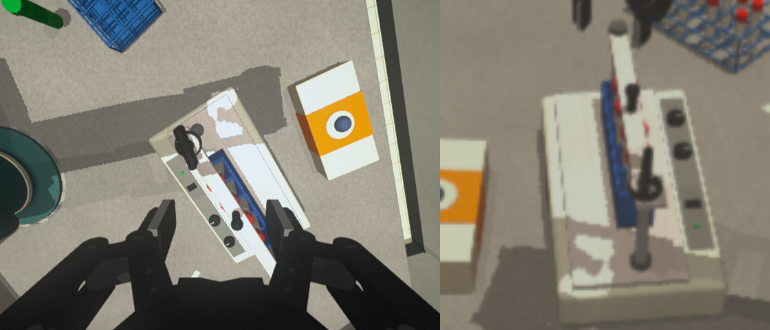

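```bash
python3 -c "
from station import r
print(r.finish_job())"
```

```text
the job is handed in; nothing more can be done
None
```

I handed the job in: all four red-capped tubes stand in pockets of their own, the bar is home over the caps, and the knob dropped into its thread and was screwed forward to a hard stop (about 1.5 N m); the hand-in returned no verdict.

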